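# Check the jar caps, then stock the counter stand

### The job

Try the screw caps of the three jars in the sloping display crate: at least one of them is loose. Screw every loose cap fully tight while the jars stand in the crate. Once all are tight, set any one of the jars upright and fully down in the square pocket of the small counter stand; leave the other two in the crate and do not disturb the other goods.

Things in the scene. Friction and masses are not known exactly. Their poses are not given: they have to be found in the camera images.
- display: Fixed wooden display crate, three square pockets in a row along y, 108 mm apart, each 65 mm square, 40 mm deep. Origin on the table under the middle pocket, whose floor centre is 50 mm above it; z up. The floor slopes 30 degrees, rising to -x: jars in it lean 30 degrees, tops towards +x (away from the robot). Jars have 1.5 mm play all round and cannot turn in the pockets.
- pocket (a point): Centre of the floor of the one square pocket of the small level wooden counter stand (a fixed block 92 mm square, 40 mm high). The pocket is 68 mm square and 28 mm deep, its floor 12 mm above the table; its sides lie along this point's x and y, z is up. It is empty at the start.
- jar_1_center (a point): Centre, 55 mm above the underside, of a square glass jar with amber contents and a round screw cap. The three jars look alike: 110 mm high with cap, 62 mm square up to 70 mm, then narrowing to a round neck; about 0.33 kg. z points along the jar to its cap, x and y square to its flat sides; any quarter turn fits a pocket. Starts in any of the display's pockets.
- cap_1 (a point): Middle, half-way up, of jar_1's ribbed steel cap, 54 mm across, 26 mm high; z outward along the jar, x along the bar on its top (any direction). Clockwise from its top tightens it, sinking 2.5 mm/rad to a hard stop, 42 mm from the jar's centre. One or more of the three caps are 0.7 to 1.2 rad loose and turn easily; a tight one is at its stop: tugged clockwise it stays put and slips in the grip.
- jar_2_center (a point): Centre, 55 mm above the underside, of a square glass jar with amber contents and a round screw cap. The three jars look alike: 110 mm high with cap, 62 mm square up to 70 mm, then narrowing to a round neck; about 0.33 kg. z points along the jar to its cap, x and y square to its flat sides; any quarter turn fits a pocket. Starts in any of the display's pockets.
- cap_2 (a point): Middle, half-way up, of jar_2's ribbed steel cap, 54 mm across, 26 mm high; z outward along the jar, x along the bar on its top (any direction). Clockwise from its top tightens it, sinking 2.5 mm/rad to a hard stop, 42 mm from the jar's centre. One or more of the three caps are 0.7 to 1.2 rad loose and turn easily; a tight one is at its stop: tugged clockwise it stays put and slips in the grip.
- jar_3_center (a point): Centre, 55 mm above the underside, of a square glass jar with amber contents and a round screw cap. The three jars look alike: 110 mm high with cap, 62 mm square up to 70 mm, then narrowing to a round neck; about 0.33 kg. z points along the jar to its cap, x and y square to its flat sides; any quarter turn fits a pocket. Starts in any of the display's pockets.
- cap_3 (a point): Middle, half-way up, of jar_3's ribbed steel cap, 54 mm across, 26 mm high; z outward along the jar, x along the bar on its top (any direction). Clockwise from its top tightens it, sinking 2.5 mm/rad to a hard stop, 42 mm from the jar's centre. One or more of the three caps are 0.7 to 1.2 rad loose and turn easily; a tight one is at its stop: tugged clockwise it stays put and slips in the grip.
- oil_bottle: Bystander: green bottle, 60 mm across, 200 mm high; origin at the centre of its underside.
- food_can: Bystander: food can, 74 mm across, 100 mm high; origin at the centre of its underside.
- scoop: Bystander: spatula lying on the table.

How it is judged (in metres and radians):
On the way:
1. all three caps are fully tight while all three jars still stand in the display crate (z of cap_1 in the frame of jar_1_center below 0.0426 m and z of cap_2 in the frame of jar_2_center below 0.0426 m and z of cap_3 in the frame of jar_3_center below 0.0426 m and distance of each of jar_1_center, jar_2_center, jar_3_center from where it was at the start of the episode below 0.015 m), for 0.2 s.
At the end, for the whole second after the job is handed in: All three caps are within 0.6 mm of fully tight. One jar rests in the stand's pocket: centre within 8 mm of the pocket's axis, 50 to 60 mm above its floor, upright within 0.1 rad. The other two jars are within 20 mm of their starts in the crate (z of cap_1 in the frame of jar_1_center below 0.0426 m and z of cap_2 in the frame of jar_2_center below 0.0426 m and z of cap_3 in the frame of jar_3_center below 0.0426 m and ((horizontal distance between jar_1_center and pocket below 0.008 m and z of jar_1_center in the frame of pocket between 0.05 and 0.06 m and angle between jar_1_center's own z axis and vertical below 0.1 rad and linear speed of jar_1 below 0.02 m/s and distance of each of jar_2_center, jar_3_center from where it was at the start of the episode below 0.02 m) or (horizontal distance between jar_2_center and pocket below 0.008 m and z of jar_2_center in the frame of pocket between 0.05 and 0.06 m and angle between jar_2_center's own z axis and vertical below 0.1 rad and linear speed of jar_2 below 0.02 m/s and distance of each of jar_1_center, jar_3_center from where it was at the start of the episode below 0.02 m) or (horizontal distance between jar_3_center and pocket below 0.008 m and z of jar_3_center in the frame of pocket between 0.05 and 0.06 m and angle between jar_3_center's own z axis and vertical below 0.1 rad and linear speed of jar_3 below 0.02 m/s and distance of each of jar_1_center, jar_2_center from where it was at the start of the episode below 0.02 m))); the robot touches nothing.
It fails at once if the bottle, the can or the spatula is moved more than 40 mm (distance of any of oil_bottle, food_can, scoop from where it was at the start of the episode above 0.04 m).
It also fails if it takes over 67 s, if anything falls off the work surface, if the arm or the gripper's body presses on something with over 40 N, if the wrist force passes 120 N, or if a joint passes its speed limit or range.

### The arm

A 6-joint arm with a two-finger parallel gripper is mounted at the origin on the work surface. World frame = base frame: x ahead of the robot, y to its left, z up, the work surface at z = 0. Lengths are in mm, angles in rad, forces in N, time in s.
With the tool pointing down it reaches from about 275 to 750 mm from the base axis. Payload 10.2 kg.
Tool frame: the origin (TCP) lies at the very end of the fingers, on their centre line; the grasp point (between the pads) lies 19 mm behind it (ctrl.tcp_to_grasp is the distance from the TCP to the grasp point, in mm); z points along the fingers, y is the direction in which the jaws open and shut (so a half turn about z gives the same grasp; the last joint's range is limited). The gripper opens to 85 mm and grips with 20 to 120 N. Pads are 22 mm wide; open, the fingers measure 114 mm over their backs; the gripper's body (76 mm by 85 mm) begins 54 mm behind the grasp point. The pads swing forward as they close: fully open they stand 13 mm farther back than shut.
Start: joints at [0.881, 0.313, 1.498, -0, 1.331, -0.223], TCP at [236.279, 468.832, 231.294] pointing down, gripper open.
Joint ranges: [-2.94, 2.94], [-0.97, 2.17], [0.19, 2.56], [-1.23, 4.37], [0.02, 3.11], [-2.88, 2.88]. Speed limits (rad/s): [2.39, 2.39, 3.01, 3.14, 3.14, 3.14].

### API

Orientations are given as a unit quaternion [w, x, y, z].
In Python, from rig import ctrl, cams, job gives the robot as it stands. The module is installed in compiled form; this text tells all that it offers.
- The arm moves only by the tool drive_tool, never from a script. Its arguments are lists of equal length, an entry for each row: "gripper": the opening, from 0 (shut) to 1 (fully open); "dp": the shift along the tool's x, y, z normalised to -1 to 1, where 1 is 0.2 m, a list of three; "twist": the turn about the tool's z normalised to -1 to 1, where 1 is 90 degrees. In form: {"gripper": [gripper, ...], "dp": [[tx, ty, tz], ...], "twist": [twist, ...]}. A call has 1 to 20 rows; each row is the pose to reach, as a shift and turn from the pose commanded when the call began, along the tool's axes at that moment; what a row does not reach only later rows make up. A row lasts 1/10 s, in which the tool goes at most 50 mm and 8.59 degrees, less where a joint would pass 70% of its speed; a pose out of reach is approached as far as the arm can. A call with a number of a shift or a turn outside -1 to 1 is refused whole. A call with a gripper value outside its range is refused whole. The fingers move at their own pace and stop on an object; "newtons" is the grip in N (left out, the last holds). Time passes only in rows, so rows that repeat a pose let the fingers close. It gives the time, the measured TCP pose, the force and the opening at its end, in the units of the state.
- ctrl.sense(): the state, without advancing time (a new reading comes with each control period).
- cams.capture(name): name is "scene" or "side" or "wrist"; returns a dict with "pixels" (384x512x3 uint8, red, green, blue), "camera_matrix" (3x3 intrinsics, pixels), "xyz" and "orientation" of the camera in the world; the wrist camera has in their place "hand_eye" (4x4, takes a point from camera to tool coordinates, whose origin is the TCP and whose axes are the flange's). Camera axes: x right, y down, z forward; pixel columns grow to the right and rows downward; lengths in mm; the calibration is good to about 2 mm. The wrist camera is an equidistant fisheye: a pixel r from the principal point sees the ray r / f radians off the axis. A picture is of the moment at which its call begins: read the wrist's pose just before it. There is no depth.
- job.finish_job(): hands the job in, once; it reports no verdict.
The state is a dict: "time_s": time; "joints": joint angles; "dq": joint speeds; "tau": joint torques, N m; "eef_pos": TCP position; "ee_rot": TCP orientation; "force": force on the tool from outside, world axes, zero at the start; "wrist_torque": the same for the moment, N m; "grip_width": opening from 0.0 (shut) to 1.0 (fully open).
Only numpy, scipy, OpenCV 4.12 (cv2) and the standard library are available. Lean on these libraries where they do the work, as an engineer would, in place of code of your own. Each camera call takes 0.05 s, during which the arm holds its last target.

## Working session

There is one attempt and no reset: what is moved stays moved. The work goes in short steps, Python scripts to look and compute and a tool call to move; the robot and the scene stay as the last step left them, time stands still between calls to the robot, and variables do not carry over. Pictures are saved under pics/ and viewed, and the job is handed in when it is done.

Besides the shell and the picture viewer there is one more tool, called after "Call:" as name(argument=value, ...) on one line, values as JSON. drive_tool: Moves the arm, as the interface text tells. Scaled input: -1 to 1 covers 0.2 m each way for a shift and 90 degrees each way for a turn. Its arguments: {"type":"object","properties":{"gripper":{"type":"array","items":{"type":"number"}},"dp":{"type":"array","items":{"type":"array","items":{"type":"number"}}},"twist":{"type":"array","items":{"type":"number"}},"newtons":{"type":"number"}},"required":["gripper","dp","twist"]}

```bash
mkdir -p pics; python3 - <<'E'
from rig import ctrl,cams,job
import cv2,pickle
s=ctrl.sense();print(s, ctrl.tcp_to_grasp)
for n in("scene","side","wrist"):
    c=cams.capture(n);pickle.dump((s,c),open(f"{n}0.pkl","wb"))
    cv2.imwrite(f"pics/{n}0.png",c["pixels"][:,:,::-1])
    print(n,{k:v for k,v in c.items() if k!="pixels"})
E
```

```text
{'time_s': 0.0, 'joints': array([ 8.80578246e-01,  3.13467155e-01,  1.49845463e+00,  9.22675526e-06,
        1.33102980e+00, -2.23412869e-01]), 'dq': array([ 0.0001051 ,  0.00026877,  0.00065307,  0.00166007, -0.00102508,
        0.00030638]), 'tau': array([-3.48980184e-04, -4.12270439e+01, -2.59745514e+01, -2.04782705e-04,
        4.12602240e-03, -2.01746980e-05]), 'eef_pos': array([236.10718279, 468.60958075, 230.71970594]), 'ee_rot': array([-3.03727021e-04,  2.31290216e-01,  9.72884564e-01, -6.07815367e-04]), 'force': array([-0.34107078, -0.32717388,  0.81583303]), 'wrist_torque': array([-0.01818966, -0.00080089, -0.00859198]), 'grip_width': 0.9925905023072762} 18.700000000000003
scene {'camera_matrix': array([[413.55506565,   0.        , 254.93768521],
       [  0.        , 413.55506565, 193.22650563],
       [  0.        ,   0.        ,   1.        ]]), 'xyz': array([1294.02647106, -148.51928036, 1272.49837398]), 'orientation': array([-0.23716635,  0.75918901,  0.57841637, -0.18115925])}
side {'camera_matrix': array([[421.78558752,   0.        , 254.70474855],
       [  0.        , 421.78558752, 189.33403567],
       [  0.        ,   0.        ,   1.        ]]), 'xyz': array([ 103.27173336, -612.36891621,  903.81078369]), 'orientation': array([-0.36978714,  0.89180712, -0.23694441,  0.10860419])}
wrist {'camera_matrix': array([[297.31863964,   0.        , 260.83111544],
       [  0.        , 297.31863964, 189.70331987],
       [  0.        ,   0.        ,   1.        ]]), 'hand_eye': array([[-5.36635723e-05, -9.47575124e-01, -3.19533068e-01,
         8.30103859e+01],
       [ 9.99999898e-01, -1.94163037e-04,  4.07846668e-04,
         5.86963065e-01],
       [-4.48506867e-04, -3.19533013e-01,  9.47575038e-01,
        -1.43989159e+02],
       [ 0.00000000e+00,  0.00000000e+00,  0.00000000e+00,
         1.00000000e+00]])}
```

View pics/scene0.png

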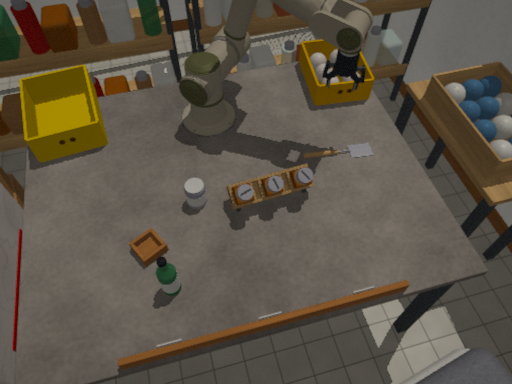

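View pics/side0.png

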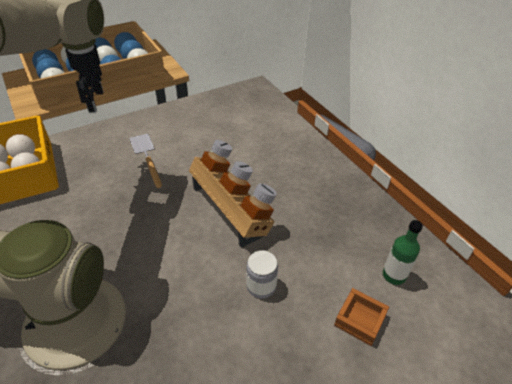

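View pics/wrist0.png

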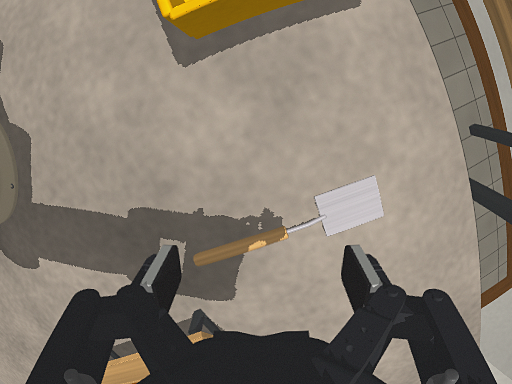

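```bash
python3 - <<'E'
import cv2
a=cv2.imread("pics/scene0.png");b=cv2.imread("pics/side0.png")
cv2.imwrite("pics/scene0z.png",cv2.resize(a[155:215,220:325],None,fx=7,fy=7,interpolation=cv2.INTER_CUBIC))
cv2.imwrite("pics/side0z.png",cv2.resize(b[130:250,180:290],None,fx=5,fy=5,interpolation=cv2.INTER_CUBIC))
cv2.imwrite("pics/st0.png",cv2.hconcat([cv2.resize(a[220:280,120:180],(400,400),interpolation=cv2.INTER_CUBIC),cv2.resize(b[280:350,325:395],(400,400),interpolation=cv2.INTER_CUBIC)]))
E
```

```text
(no output)
```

View pics/scene0z.png

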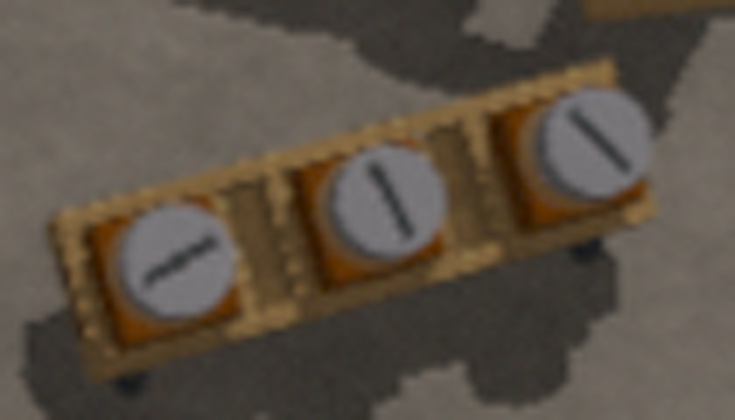

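View pics/side0z.png

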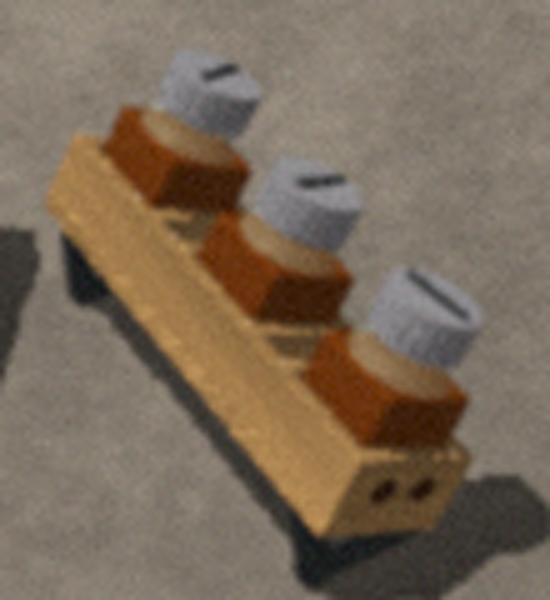

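View pics/st0.png

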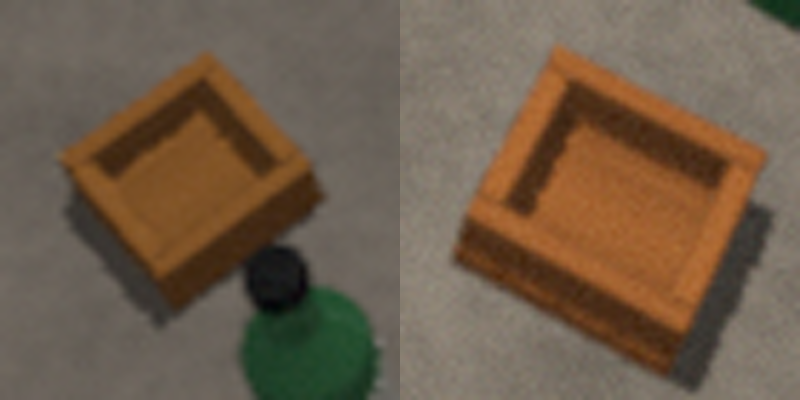

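```bash
cat > h.py <<'E'
import numpy as np,pickle
from scipy.spatial.transform import Rotation as R
def q2R(q): return R.from_quat([q[1],q[2],q[3],q[0]]).as_matrix()
def ray(c,p):
    K=c["camera_matrix"]; d=np.linalg.inv(K)@np.array([p[0],p[1],1.]); d=q2R(c["orientation"])@d
    return c["xyz"],d/np.linalg.norm(d)
def plane(c,p,z):
    o,d=ray(c,p); return o+d*(z-o[2])/d[2]
def tri(c1,p1,c2,p2):
    o1,d1=ray(c1,p1);o2,d2=ray(c2,p2)
    t=np.linalg.lstsq(np.c_[d1,-d2],o2-o1,rcond=None)[0]
    a=o1+t[0]*d1;b=o2+t[1]*d2
    return (a+b)/2,np.linalg.norm(a-b)
def wray(c,s,p):
    K=c["camera_matrix"];u=(p[0]-K[0,2])/K[0,0];v=(p[1]-K[1,2])/K[1,1];r=np.hypot(u,v)
    d=np.array([np.sin(r)*u/r,np.sin(r)*v/r,np.cos(r)]) if r>1e-9 else np.array([0,0,1.])
    T=c["hand_eye"];Rw=q2R(s["ee_rot"]);return s["eef_pos"]+Rw@T[:3,3],Rw@T[:3,:3]@d
def wplane(c,s,p,z):
    o,d=wray(c,s,p);return o+d*(z-o[2])/d[2]
def load(n): return pickle.load(open(n,"rb"))[1]
E
python3 - <<'E'
from h import *
np.set_printoptions(precision=1,suppress=True)
a=load("scene0.pkl");b=load("side0.pkl")
S=[(180,262),(390,202),(600,140)];T=[(438,294),(320,181),(219,74)]
P=[]
for s,t in zip(S,T):
    p=tri(a,np.array(s)/7+[220,155],b,np.array(t)/5+[180,130]);print(p);P.append(p[0])
d=P[2]-P[0];print(np.linalg.norm(d),np.degrees(np.arctan2(d[1],d[0])))
A=[plane(a,np.array(p)/6.667+[120,220],40) for p in [(210,57),(312,158),(160,272),(62,158)]]
B=[plane(b,np.array(p)/5.714+[325,280],40) for p in [(158,45),(367,158),(290,333),(68,208)]]
for Q in(A,B):
    Q=np.array(Q);print(Q,Q.mean(0))
    for i in range(4):
        e=Q[(i+1)%4]-Q[i];print(np.linalg.norm(e),np.degrees(np.arctan2(e[1],e[0])))
E
```

```text
(array([530.4,  28.7, 146.6]), np.float64(0.7938506677243107))
(array([521.4, 135.8, 144.3]), np.float64(0.019760217188251442))
(array([514.8, 244.3, 145.8]), np.float64(2.3528566561775945))
216.109502734997 94.14004125367035
[[ 517.9 -303.3   40. ]
 [ 589.8 -261.4   40. ]
 [ 632.3 -342.3   40. ]
 [ 556.5 -382.3   40. ]] [ 574.1 -322.3   40. ]
83.21697754299697 30.226341783149017
91.3876539382224 -62.25640950546067
85.7700592093205 -152.17493502829888
87.94414123209555 116.02916132279945
[[ 592.4 -264.9   40. ]
 [ 631.8 -347.    40. ]
 [ 554.9 -387.6   40. ]
 [ 513.9 -305.    40. ]] [ 573.2 -326.2   40. ]
91.05115715979059 -64.34119079351152
86.91638915266705 -152.1648518756935
92.23960096525569 116.45050380491777
88.1537116303641 27.037508558218285
```

```bash
cat >> h.py <<'E'
def go(s,target,yaw):
    """target TCP world mm, yaw (deg) of tool y axis -> dp, twist"""
    Rw=q2R(s["ee_rot"]);d=Rw.T@(np.array(target)-s["eef_pos"])
    cur=np.degrees(np.arctan2(Rw[1,1],Rw[0,1]))
    tw=-((yaw-cur+180)%360-180)
    print("dp",np.round(d/200,3),"twist",round(tw/90,3),"cur yaw",round(cur,2),"tilt",np.round(np.degrees(np.arccos(-Rw[2,2])),2))
E
python3 - <<'E'
from h import *
from rig import ctrl
s=ctrl.sense()
go(s,(508,244,200),94+25)
a=load("scene0.pkl")
y=np.radians(4.1);ax=np.array([.5*np.cos(y),.5*np.sin(y),.866]);bx=np.array([.866*np.cos(y),.866*np.sin(y),-.5]);by=np.array([-np.sin(y),np.cos(y),0])
def ang(c,p,q,o):
    r=[]
    for t in(p,q):
        O,d=ray(c,t);r.append(O+d*((o-O)@ax)/(d@ax)-o)
    v=r[1]-r[0];print(np.linalg.norm(v),np.degrees(np.arctan2(v@by,v@bx)),(r[0]+r[1])/2)
for o,(p,q) in zip([(530,28.7,146),(522,136,146),(515,244,146)],[((145,285),(215,240)),((372,165),(408,238)),((573,110),(628,170))]):
    ang(a,np.array(p)/7+[220,155],np.array(q)/7+[220,155],np.array(o))
# bottle, can
print("bottle",plane(a,(172,287),0), plane(load("side0.pkl"),(397,277),0))
E
```

```text
dp [-1.719 -0.391  0.154] twist -0.619 cur yaw 63.26 tilt 0.06
40.096054234209625 106.34877521298819 [-0.03654989  0.44178978  0.0028115 ]
39.16720738300071 9.518800428792405 [ 0.17540899 -0.45469121 -0.08224643]
39.83310177105295 26.421749184243104 [-0.70996743  1.37402144  0.35214287]
bottle [ 728.01645431 -272.09472535    0.        ] [ 734.00455254 -279.78138364    0.        ]
```

Call:
drive_tool(gripper=[1, 1, 1, 1, 1, 1, 1, 1], dp=[[-0.86, -0.2, 0.08], [-0.86, -0.2, 0.08], [-0.86, -0.2, 0.08], [-0.86, -0.2, 0.08], [-0.86, -0.2, 0.08], [-0.86, -0.2, 0.08], [-0.86, -0.2, 0.08], [-0.86, -0.2, 0.08]], twist=[-0.62, -0.62, -0.62, -0.62, -0.62, -0.62, -0.62, -0.62])

```text
time_s: 0.95
eef_pos: [371.9, 355.6, 215.1]
ee_rot: [-0.0, -0.251, 0.968, -0.0]
force: [-1.0, -0.2, 0.1]
grip_width: 0.998
```

```bash
python3 - <<'E'
from h import *
from rig import ctrl,cams
import cv2
s=ctrl.sense();print(s["time_s"],s["joints"],s["eef_pos"])
go(s,(508,244,200),94+25)
c=cams.capture("wrist");pickle.dump((s,c),open("w1.pkl","wb"));cv2.imwrite("pics/w1.png",c["pixels"][:,:,::-1])
E
```

```text
0.95 [ 5.34989366e-01  3.03227115e-01  1.55420936e+00  4.09720381e-05
  1.28468080e+00 -1.54378152e+00] [371.85143721 355.57478015 215.08210215]
dp [-0.323 -0.819  0.075] twist 0.001 cur yaw 119.1 tilt 0.03
```

View pics/w1.png

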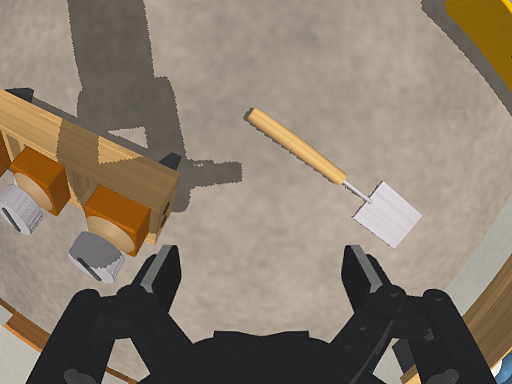

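Call:
drive_tool(gripper=[1, 1, 1, 1, 1], dp=[[-0.325, -0.82, 0.075], [-0.325, -0.82, 0.075], [-0.325, -0.82, 0.075], [-0.325, -0.82, 0.075], [-0.325, -0.82, 0.075]], twist=[0, 0, 0, 0, 0])

```text
time_s: 1.5
eef_pos: [510.3, 241.6, 199.4]
ee_rot: [-0.0, -0.247, 0.969, -0.0]
force: [-0.7, 0.4, 0.6]
grip_width: 0.999
```

```bash
python3 - <<'E'
from h import *
from rig import ctrl,cams
import cv2
s=ctrl.sense();print(s["time_s"],s["joints"],s["eef_pos"])
go(s,(508,244,200),94+25)
c=cams.capture("wrist");pickle.dump((s,c),open("w2.pkl","wb"));cv2.imwrite("pics/w2.png",c["pixels"][:,:,::-1])
E
```

```text
1.5 [ 2.34926284e-01  4.25296413e-01  1.42303397e+00 -5.17314701e-04
  1.29409893e+00 -1.83550501e+00] [510.25893949 241.58249558 199.38473623]
dp [ 0.004  0.016 -0.003] twist -0.004 cur yaw 118.64 tilt 0.06
```

View pics/w2.png

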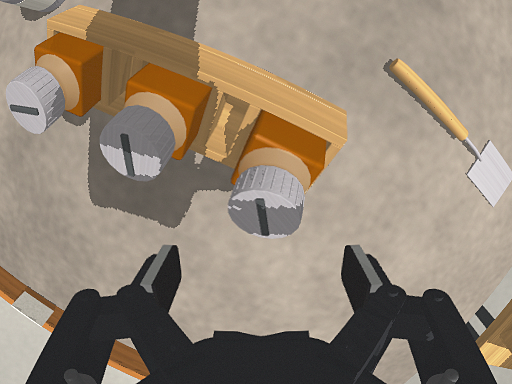

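```bash
python3 - <<'E'
from h import *
np.set_printoptions(precision=1,suppress=True)
s,c=pickle.load(open("w2.pkl","rb"))
for p in[(262,217),(127,156),(23,110)]: print(wplane(c,s,p,145.5))
from rig import ctrl
print(ctrl.sense()["eef_pos"],ctrl.sense()["time_s"])
E
```

```text
[514.2 245.8 145.5]
[520.2 137.2 145.5]
[529.8  27.  145.5]
[508.9 243.  199.7] 1.55
```

Call:
drive_tool(gripper=[1, 1, 1, 0, 0, 0, 0, 0], dp=[[0, 0.009, 0.2], [0, 0.009, 0.42], [0, 0.009, 0.42], [0, 0.009, 0.42], [0, 0.009, 0.42], [0, 0.009, 0.42], [0, 0.009, 0.42], [0, 0.009, 0.42]], twist=[0, 0, 0, 0, 0, 0, 0, 0], newtons=25)

```text
time_s: 2.35
eef_pos: [508.6, 246.3, 119.1]
ee_rot: [0.002, -0.25, 0.968, 0.001]
force: [-0.3, 1.8, 6.7]
grip_width: 0.646
```

```bash
cat > look.py <<'E'
import sys
from h import *
from rig import ctrl,cams
import cv2
np.set_printoptions(precision=2,suppress=True)
tag=sys.argv[1]
s=ctrl.sense();print(s["time_s"],s["eef_pos"],"F",s["force"],"T",s["wrist_torque"],s["grip_width"],"j6",s["joints"][5])
go(s,s["eef_pos"],94.1)
for n in sys.argv[2:]:
    c=cams.capture(n);pickle.dump((s,c),open(f"{n}_{tag}.pkl","wb"));im=c["pixels"][:,:,::-1]
    if n=="side": im=cv2.resize(im[120:260,170:300],None,fx=4,fy=4,interpolation=cv2.INTER_CUBIC)
    if n=="scene": im=cv2.resize(im[145:225,210:330],None,fx=6,fy=6,interpolation=cv2.INTER_CUBIC)
    cv2.imwrite(f"pics/{n}_{tag}.png",im)
E
python3 look.py a wrist side
```

```text
2.35 [508.57 246.31 119.08] F [-0.31  1.82  6.74] T [ 0.6   0.33 -0.19] 0.646414054840504 j6 -1.8343288046084216
dp [0. 0. 0.] twist 0.277 cur yaw 119.0 tilt 0.29
```

View pics/wrist_a.png

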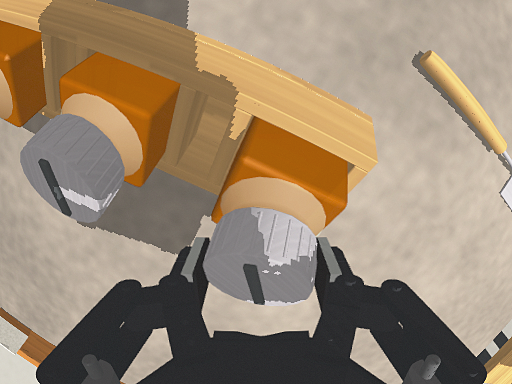

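View pics/side_a.png

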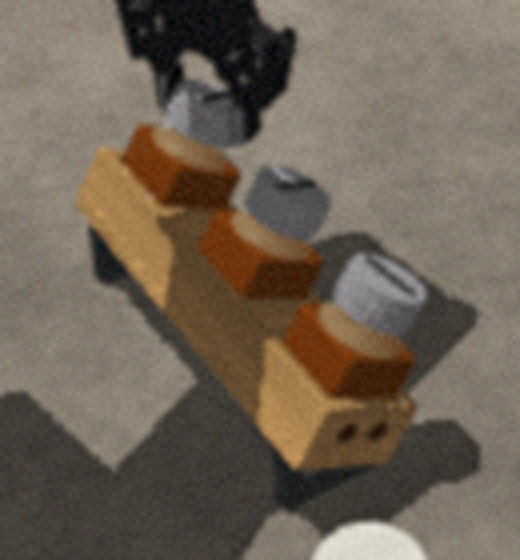

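Call:
drive_tool(gripper=[0, 0, 0, 0, 0, 0, 0, 0], dp=[[0, 0, 0], [0, 0, 0], [0, 0, 0], [0, 0, 0], [0, 0, 0], [0, 0, 0], [0, 0, 0], [0, 0, 0]], twist=[0.07, 0.14, 0.21, 0.28, 0.28, 0.28, 0.28, 0.28])

```text
time_s: 3.25
eef_pos: [508.6, 245.6, 118.1]
ee_rot: [0.002, -0.035, 0.999, 0.0]
force: [1.3, -2.3, 6.8]
grip_width: 0.613
```

```bash
python3 look.py b wrist side
```

```text
3.25 [508.64 245.56 118.09] F [ 1.29 -2.32  6.8 ] T [-0.72 -0.25  0.08] 0.6130469099515068 j6 -1.3982474502200297
dp [0. 0. 0.] twist -0.001 cur yaw 94.02 tilt 0.23
```

View pics/wrist_b.png

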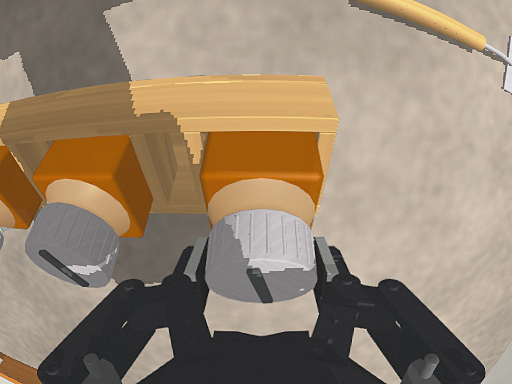

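View pics/side_b.png

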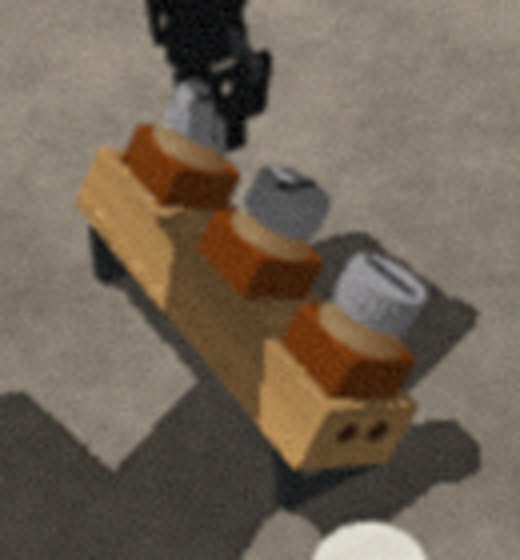

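```bash
cat >> h.py <<'E'
_y=np.radians(4.1);ax=np.array([.5*np.cos(_y),.5*np.sin(_y),.866]);bx=np.array([.866*np.cos(_y),.866*np.sin(_y),-.5]);by=np.array([-np.sin(_y),np.cos(_y),0])
TOP=dict(A=np.array((529.8,28,146)),B=np.array((521,136.5,146)),C=np.array((514.5,245,146)))
def wbar(f,p,q,o):
    s,c=pickle.load(open(f,"rb"));r=[]
    for t in(p,q):
        O,d=wray(c,s,t);r.append(O+d*((o-O)@ax)/(d@ax)-o)
    v=r[1]-r[0];print(f,"len %.1f ang %.1f"%(np.linalg.norm(v),np.degrees(np.arctan2(v@by,v@bx))),"mid",np.round((r[0]+r[1])/2,1))
E
python3 -c "
from h import *
wbar('w2.pkl',(258,200),(266,235),TOP['C'])
wbar('w2.pkl',(123,136),(131,175),TOP['B'])
wbar('w2.pkl',(9,107),(38,112),TOP['A'])
wbar('wrist_a.pkl',(248,265),(258,303),TOP['C'])
wbar('wrist_b.pkl',(250,268),(268,301),TOP['C'])"
```

```text
w2.pkl len 40.1 ang 30.3 mid [ 0.8  1.7 -0.6]
w2.pkl len 38.4 ang 12.4 mid [-0.8  1.2  0.4]
w2.pkl len 43.8 ang 104.3 mid [-0.9 -0.7  0.5]
wrist_a.pkl len 43.1 ang 27.3 mid [ 2.4  2.9 -1.5]
wrist_b.pkl len 42.7 ang 11.4 mid [ 0.   1.6 -0.1]
```

Call:
drive_tool(gripper=[0, 0, 0, 0, 0, 0], dp=[[0, 0, 0], [0, 0, 0], [0, 0, 0], [0, 0, 0], [0, 0, 0], [0, 0, 0]], twist=[0.08, 0.16, 0.24, 0.3, 0.3, 0.3])

```text
time_s: 3.95
eef_pos: [508.7, 243.2, 118.3]
ee_rot: [0.002, 0.199, 0.98, -0.002]
force: [2.7, -15.4, 11.3]
grip_width: 0.616
```

```bash
python3 look.py c wrist
```

```text
3.95 [508.72 243.19 118.28] F [  2.7  -15.39  11.27] T [-3.48  0.19  0.57] 0.6156199972543391 j6 -0.9277013596036966
dp [0. 0. 0.] twist -0.3 cur yaw 67.1 tilt 0.33
```

View pics/wrist_c.png

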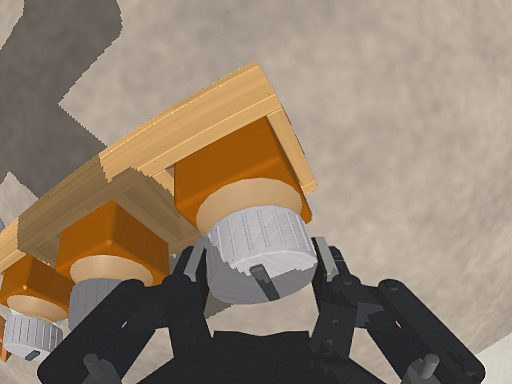

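```bash
python3 -c "
from h import *
wbar('wrist_c.pkl',(253,265),(277,299),TOP['C'])"
```

```text
wrist_c.pkl len 45.2 ang -8.0 mid [-0.9 -0.   0.5]
```

Call:
drive_tool(gripper=[1, 1, 1, 1, 1, 1, 1, 1, 1, 1, 0, 0, 0, 0, 0], dp=[[0, 0, 0], [0, 0, 0], [0, 0, 0], [0, 0, 0], [0, 0, 0], [0, 0, 0], [0, 0, 0], [0, 0, 0], [0, 0, 0], [0, 0, 0], [0, 0, 0], [0, 0, 0], [0, 0, 0], [0, 0, 0], [0, 0, 0]], twist=[0, 0, 0, -0.1, -0.2, -0.3, -0.4, -0.5, -0.6, -0.6, -0.6, -0.6, -0.6, -0.6, -0.6])

```text
time_s: 5.5
eef_pos: [507.4, 245.9, 116.6]
ee_rot: [0.0, -0.266, 0.964, 0.0]
force: [-1.7, 3.5, 4.3]
grip_width: 0.648
```

```bash
python3 look.py d wrist
```

```text
5.5 [507.37 245.92 116.55] F [-1.71  3.52  4.33] T [ 0.69  0.43 -0.1 ] 0.6484464107625154 j6 -1.8661988571368298
dp [0. 0. 0.] twist 0.297 cur yaw 120.84 tilt 0.05
```

View pics/wrist_d.png

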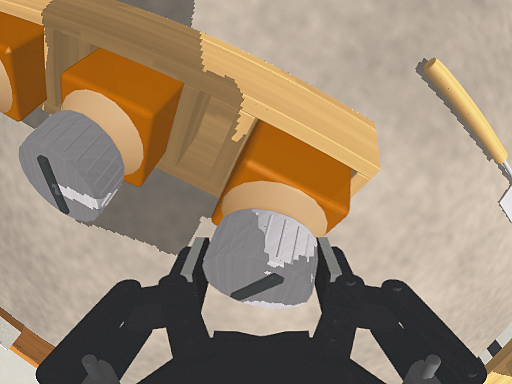

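Call:
drive_tool(gripper=[0, 0, 0, 0, 0, 0, 0, 0, 0, 0], dp=[[0, 0, 0], [0, 0, 0], [0, 0, 0], [0, 0, 0], [0, 0, 0], [0, 0, 0], [0, 0, 0], [0, 0, 0], [0, 0, 0], [0, 0, 0]], twist=[0.07, 0.14, 0.21, 0.28, 0.35, 0.42, 0.49, 0.56, 0.56, 0.56], newtons=30)

```text
time_s: 6.55
eef_pos: [506.2, 243.5, 116.7]
ee_rot: [-0.001, 0.169, 0.986, -0.003]
force: [-9.9, -9.4, 14.1]
grip_width: 0.612
```

```bash
python3 look.py e wrist
```

```text
6.55 [506.24 243.5  116.7 ] F [-9.85 -9.36 14.08] T [-2.36  2.09  0.63] 0.611946943918867 j6 -0.9877511662729695
dp [0. 0. 0.] twist -0.261 cur yaw 70.58 tilt 0.38
```

View pics/wrist_e.png

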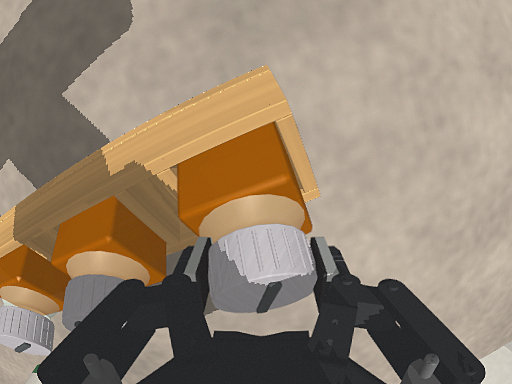

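```bash
python3 -c "
from h import *
wbar('wrist_d.pkl',(233,297),(282,277),TOP['C'])
wbar('wrist_e.pkl',(277,284),(262,311),TOP['C'])"
```

```text
wrist_d.pkl len 42.2 ang 168.4 mid [-1.1  2.2  0.5]
wrist_e.pkl len 33.8 ang -32.8 mid [ 8.8 -2.2 -5. ]
```

```bash
python3 look.py e2 side scene
```

```text
6.6 [506.25 243.49 116.69] F [-8.83 -8.43 13.71] T [-2.27  2.02  0.68] 0.6115491109244304 j6 -0.9878352951050263
dp [0. 0. 0.] twist -0.261 cur yaw 70.58 tilt 0.38
```

View pics/side_e2.png

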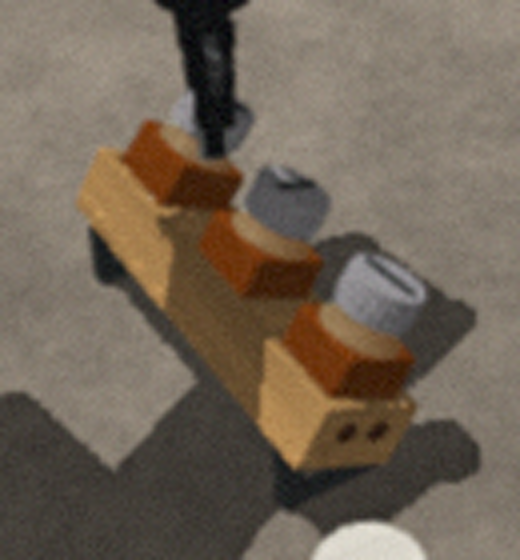

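View pics/scene_e2.png

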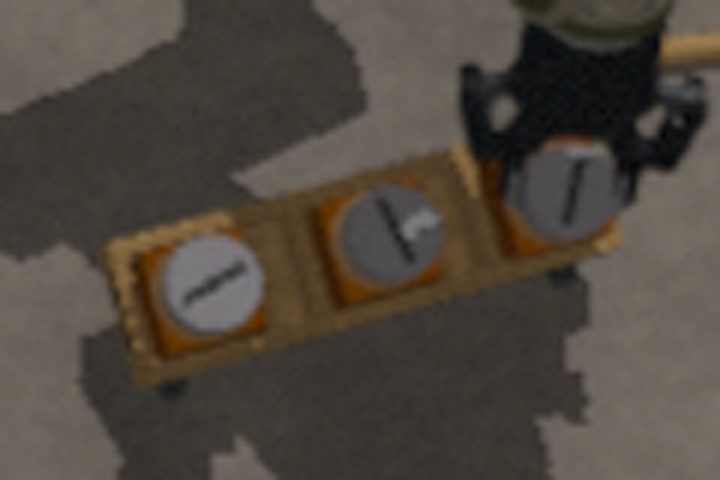

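Call:
drive_tool(gripper=[1, 1, 1, 1, 1, 1, 1, 1, 0, 0, 0, 0, 0, 0, 0, 0, 0, 0, 0, 0], dp=[[0, 0, 0], [0, 0, 0], [0, 0, 0], [0, 0, 0], [0, 0, 0], [0, 0, 0], [0, 0, 0], [0, 0, 0], [0, 0, 0], [0, 0, 0], [0, 0, 0], [0, 0, 0], [0, 0, 0], [0, 0, 0], [0, 0, 0], [0, 0, 0], [0, 0, 0], [0, 0, 0], [0, 0, 0], [0, 0, 0]], twist=[0, 0, -0.09, -0.18, -0.27, -0.36, -0.45, -0.54, -0.54, -0.54, -0.54, -0.54, -0.46, -0.38, -0.3, -0.22, -0.14, -0.07, 0, 0])

```text
time_s: 8.7
eef_pos: [506.2, 243.6, 117.5]
ee_rot: [-0.001, 0.17, 0.985, -0.003]
force: [-9.1, -11.7, 17.3]
grip_width: 0.611
```

```bash
python3 look.py f scene wrist
```

```text
8.7 [506.17 243.64 117.5 ] F [ -9.12 -11.66  17.33] T [-2.86  2.27  0.57] 0.6109508069086795 j6 -0.9842692003203731
dp [0. 0. 0.] twist -0.263 cur yaw 70.41 tilt 0.38
```

View pics/scene_f.png

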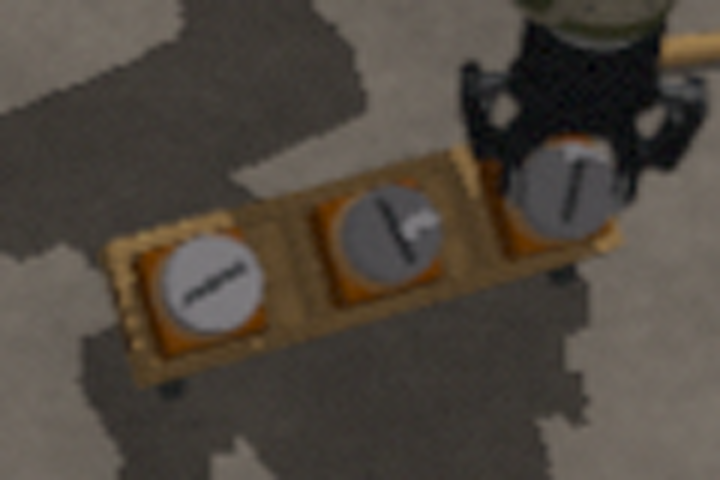

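View pics/wrist_f.png

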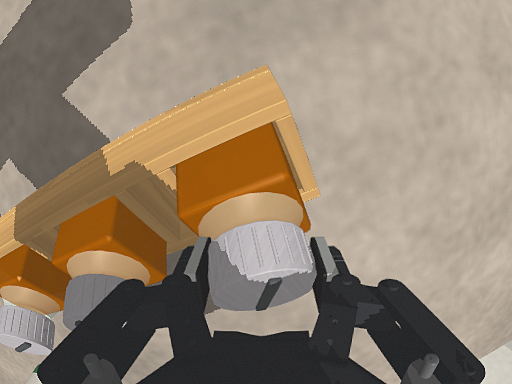

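Call:
drive_tool(gripper=[1, 1, 1, 1], dp=[[0, 0, 0], [0, 0, 0], [0, 0, -0.2], [0, 0, -0.35]], twist=[0, 0, 0, 0])

```text
time_s: 9.2
eef_pos: [507.6, 245.6, 187.4]
ee_rot: [-0.0, 0.17, 0.985, 0.0]
force: [0.2, 0.1, -0.4]
grip_width: 1.001
```

```bash
python3 look.py g scene side; python3 -c "
from h import *
from rig import ctrl
go(ctrl.sense(),(514.5,136,184),119)"
```

```text
9.2 [507.57 245.6  187.4 ] F [ 0.23  0.11 -0.42] T [-0.03  0.02  0.02] 1.0012430674000303 j6 -0.9862427169499975
dp [0. 0. 0.] twist -0.263 cur yaw 70.42 tilt 0.01
dp [-0.209 -0.51   0.03 ] twist -0.54 cur yaw 70.43 tilt 0.44
```

View pics/scene_g.png

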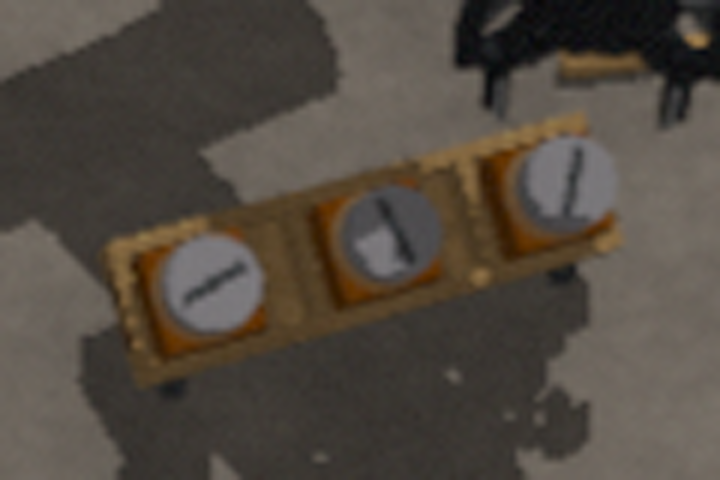

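View pics/side_g.png

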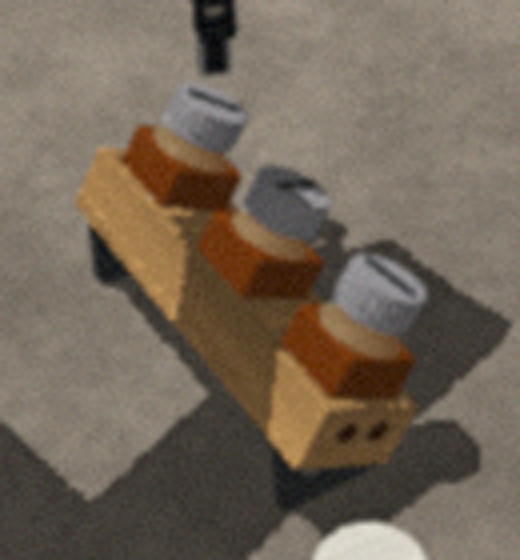

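Call:
drive_tool(gripper=[1, 1, 1, 1, 1, 1, 1, 1, 1, 1, 0, 0, 0, 0, 0], dp=[[-0.1, -0.25, 0], [-0.21, -0.51, 0], [-0.21, -0.51, 0], [-0.21, -0.51, 0], [-0.21, -0.51, 0], [-0.21, -0.51, 0], [-0.21, -0.51, 0], [-0.21, -0.51, 0.2], [-0.21, -0.51, 0.36], [-0.21, -0.51, 0.36], [-0.21, -0.51, 0.36], [-0.21, -0.51, 0.36], [-0.21, -0.51, 0.36], [-0.21, -0.51, 0.36], [-0.21, -0.51, 0.36]], twist=[-0.09, -0.18, -0.27, -0.36, -0.45, -0.54, -0.54, -0.54, -0.54, -0.54, -0.54, -0.54, -0.54, -0.54, -0.54])

```text
time_s: 10.8
eef_pos: [513.8, 136.0, 116.3]
ee_rot: [0.002, -0.25, 0.968, 0.0]
force: [-1.1, 3.9, 7.3]
grip_width: 0.637
```

Call:
drive_tool(gripper=[0, 0, 0, 0, 0, 0, 0, 0, 0, 0], dp=[[0, 0, 0], [0, 0, 0], [0, 0, 0], [0, 0, 0], [0, 0, 0], [0, 0, 0], [0, 0, 0], [0, 0, 0], [0, 0, 0], [0, 0, 0]], twist=[0.07, 0.14, 0.21, 0.28, 0.35, 0.42, 0.49, 0.56, 0.56, 0.56])

```text
time_s: 11.8
eef_pos: [512.5, 133.8, 117.3]
ee_rot: [0.0, 0.183, 0.983, -0.003]
force: [-12.7, -8.1, 21.3]
grip_width: 0.612
```

```bash
python3 look.py h scene wrist
```

```text
11.8 [512.5  133.83 117.25] F [-12.66  -8.05  21.27] T [-2.58  2.42  1.96] 0.6121695079978311 j6 -1.1632326933755046
dp [0. 0. 0.] twist -0.28 cur yaw 68.92 tilt 0.31
```

View pics/scene_h.png

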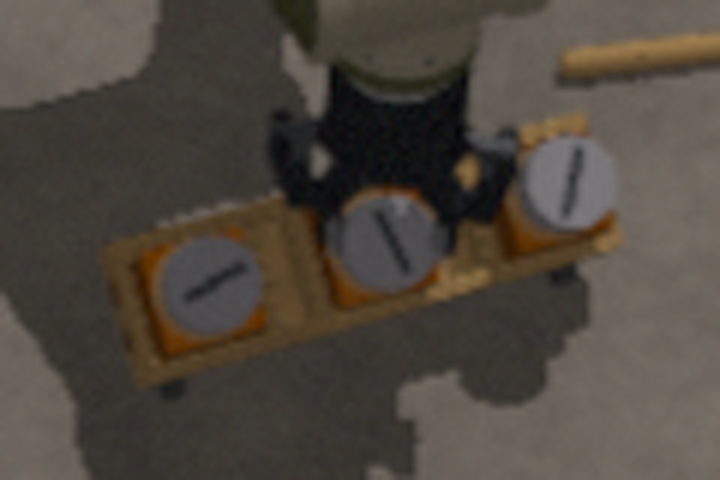

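View pics/wrist_h.png

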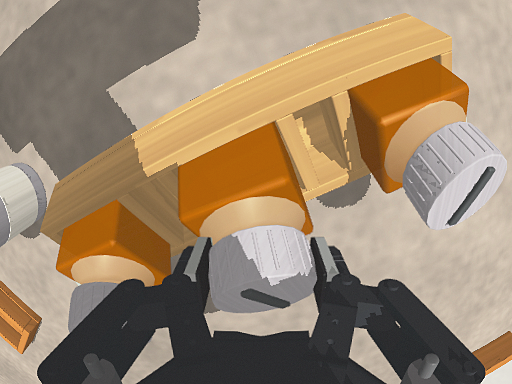

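Call:
drive_tool(gripper=[1, 1, 1, 1], dp=[[0, 0, 0], [0, 0, 0], [0, 0, -0.2], [0, 0, -0.35]], twist=[0, 0, 0, 0])

```text
time_s: 12.3
eef_pos: [513.1, 135.3, 186.1]
ee_rot: [0.0, 0.185, 0.983, 0.0]
force: [0.4, 0.4, 0.5]
grip_width: 1.002
```

```bash
python3 look.py i scene wrist; python3 -c "
from h import *
from rig import ctrl
go(ctrl.sense(),(522.5,27.8,115.5),119)"
```

```text
12.3 [513.14 135.35 186.08] F [0.38 0.4  0.52] T [ 0.01  0.   -0.  ] 1.0019661941921105 j6 -1.1608922220387483
dp [0. 0. 0.] twist -0.283 cur yaw 68.63 tilt 0.05
dp [-0.229 -0.489  0.365] twist -0.56 cur yaw 68.64 tilt 0.47
```

View pics/scene_i.png

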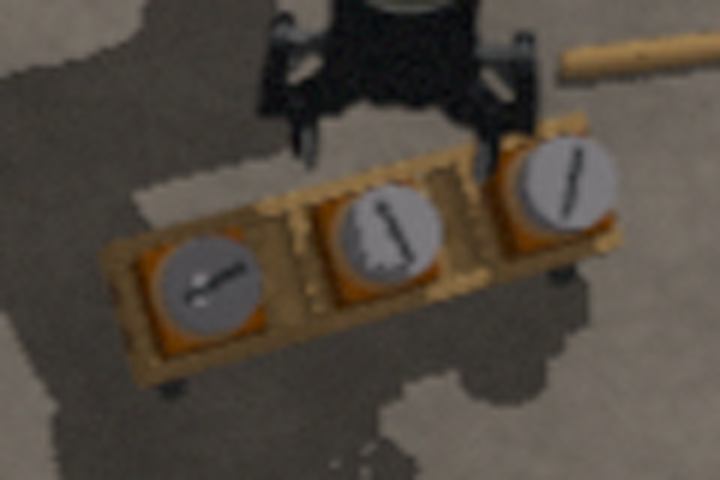

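View pics/wrist_i.png

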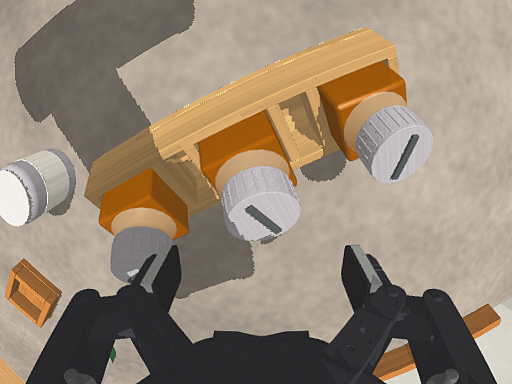

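```bash
python3 -c "
from h import *
print(plane(load('scene0.pkl'),(195,185),100),plane(load('side0.pkl'),(262,263),100))"
```

```text
[ 420.71810046 -126.61653232  100.        ] [ 418.37345373 -133.92963499  100.        ]
```

Call:
drive_tool(gripper=[1, 1, 1, 1, 1, 1, 1, 1, 1, 1, 0, 0, 0, 0, 0], dp=[[-0.1, -0.25, 0], [-0.23, -0.49, 0], [-0.23, -0.49, 0], [-0.23, -0.49, 0], [-0.23, -0.49, 0], [-0.23, -0.49, 0], [-0.23, -0.49, 0], [-0.23, -0.49, 0.2], [-0.23, -0.49, 0.36], [-0.23, -0.49, 0.36], [-0.23, -0.49, 0.36], [-0.23, -0.49, 0.36], [-0.23, -0.49, 0.36], [-0.23, -0.49, 0.36], [-0.23, -0.49, 0.36]], twist=[-0.09, -0.18, -0.27, -0.36, -0.45, -0.54, -0.56, -0.56, -0.56, -0.56, -0.56, -0.56, -0.56, -0.56, -0.56])

```text
time_s: 13.9
eef_pos: [521.1, 28.0, 114.8]
ee_rot: [0.002, -0.25, 0.968, 0.0]
force: [-0.8, 5.3, 7.0]
grip_width: 0.643
```

Call:
drive_tool(gripper=[0, 0, 0, 0, 0, 0, 0, 0, 0, 0], dp=[[0, 0, 0], [0, 0, 0], [0, 0, 0], [0, 0, 0], [0, 0, 0], [0, 0, 0], [0, 0, 0], [0, 0, 0], [0, 0, 0], [0, 0, 0]], twist=[0.07, 0.14, 0.21, 0.28, 0.35, 0.42, 0.49, 0.56, 0.56, 0.56])

```text
time_s: 14.9
eef_pos: [523.3, 22.9, 116.7]
ee_rot: [0.006, 0.184, 0.983, -0.004]
force: [2.2, -20.4, 14.9]
grip_width: 0.61
```

```bash
python3 look.py j scene wrist
```

```text
14.9 [523.31  22.94 116.68] F [  2.17 -20.42  14.89] T [-4.89  0.39  0.9 ] 0.6101437785152538 j6 -1.3724011293040062
dp [0. 0. 0.] twist -0.281 cur yaw 68.84 tilt 0.82
```

View pics/scene_j.png

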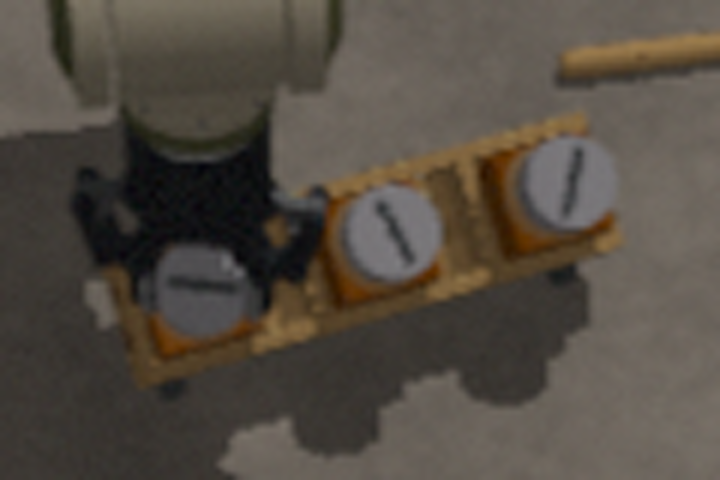

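View pics/wrist_j.png

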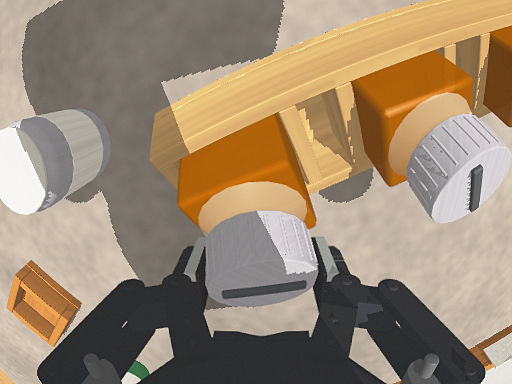

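Call:
drive_tool(gripper=[1, 1, 1, 1, 1, 1, 1, 1, 0, 0, 0, 0, 0, 0, 0, 0, 0, 0, 0, 0], dp=[[0, 0, 0], [0, 0, 0], [0, 0, 0], [0, 0, 0], [0, 0, 0], [0, 0, 0], [0, 0, 0], [0, 0, 0], [0, 0, 0], [0, 0, 0], [0, 0, 0], [0, 0, 0], [0, 0, 0], [0, 0, 0], [0, 0, 0], [0, 0, 0], [0, 0, 0], [0, 0, 0], [0, 0, 0], [0, 0, 0]], twist=[0, 0, -0.09, -0.18, -0.27, -0.36, -0.45, -0.54, -0.54, -0.54, -0.54, -0.54, -0.46, -0.38, -0.3, -0.22, -0.14, -0.07, 0, 0])

```text
time_s: 17.0
eef_pos: [521.0, 24.7, 114.2]
ee_rot: [0.002, 0.186, 0.983, -0.003]
force: [-3.3, -13.1, 12.9]
grip_width: 0.614
```

```bash
python3 look.py k scene
```

```text
17.0 [521.01  24.68 114.16] F [ -3.34 -13.11  12.91] T [-3.27  0.88  1.29] 0.6137529212478762 j6 -1.3669472497654382
dp [0. 0. 0.] twist -0.284 cur yaw 68.56 tilt 0.44
```

View pics/scene_k.png

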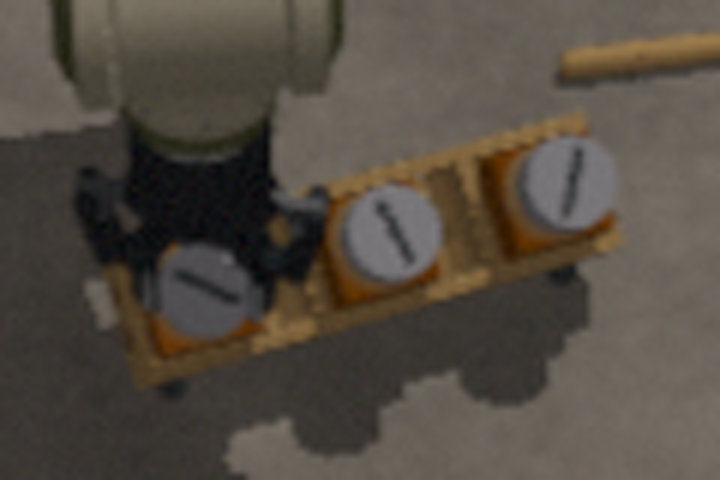

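Call:
drive_tool(gripper=[1, 1, 1, 1, 1, 1, 1, 1, 0, 0, 0, 0, 0, 0, 0, 0, 0, 0, 0, 0], dp=[[0, 0, 0], [0, 0, 0], [0, 0, 0], [0, 0, 0], [0, 0, 0], [0, 0, 0], [0, 0, 0], [0, 0, 0], [0, 0, 0], [0, 0, 0], [0, 0, 0], [0, 0, 0], [0, 0, 0], [0, 0, 0], [0, 0, 0], [0, 0, 0], [0, 0, 0], [0, 0, 0], [0, 0, 0], [0, 0, 0]], twist=[0, 0, -0.09, -0.18, -0.27, -0.36, -0.45, -0.54, -0.54, -0.54, -0.54, -0.54, -0.46, -0.38, -0.3, -0.22, -0.14, -0.07, 0, 0])

```text
time_s: 19.05
eef_pos: [520.0, 25.5, 114.2]
ee_rot: [0.001, 0.185, 0.983, -0.003]
force: [-9.9, -8.7, 19.2]
grip_width: 0.614
```

```bash
python3 look.py l scene side
```

```text
19.05 [519.97  25.45 114.18] F [-9.86 -8.75 19.24] T [-2.82  1.9   2.44] 0.6141912182378636 j6 -1.3684645241719195
dp [0. 0. 0.] twist -0.282 cur yaw 68.71 tilt 0.39
```

View pics/scene_l.png

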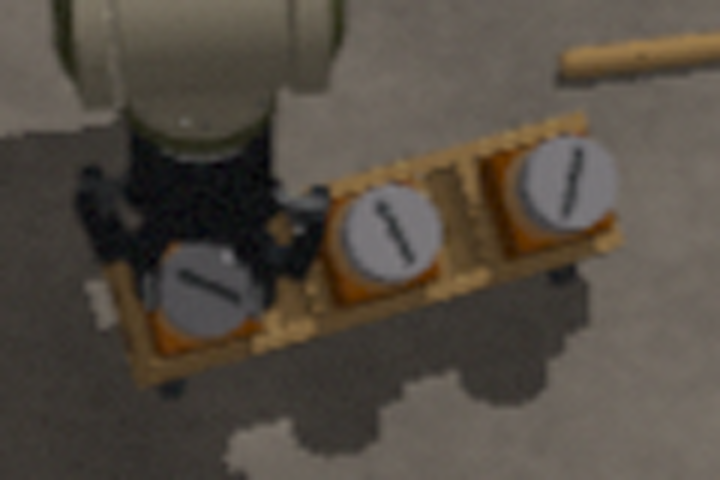

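View pics/side_l.png

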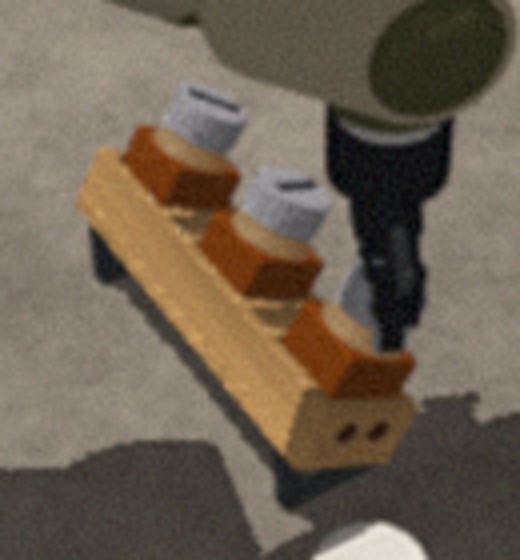

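Call:
drive_tool(gripper=[1, 1, 1, 1, 1, 1, 0, 0, 0, 0, 0], dp=[[0, 0, 0], [0, 0, 0], [0, 0, 0], [0, 0, 0], [0, 0, 0], [0, 0, 0], [0, 0, 0], [0, 0, 0], [0, 0, 0], [0, 0, 0], [0, 0, 0]], twist=[0, 0, -0.09, -0.18, -0.28, -0.28, -0.28, -0.28, -0.28, -0.28, -0.28], newtons=25)

```text
time_s: 20.25
eef_pos: [520.1, 27.4, 112.4]
ee_rot: [0.0, -0.033, 0.999, 0.0]
force: [0.0, 1.3, 1.4]
grip_width: 0.612
```

```bash
python3 look.py m wrist scene
```

```text
20.25 [520.12  27.42 112.42] F [0.02 1.26 1.41] T [ 0.23  0.08 -0.12] 0.611983523995545 j6 -1.8100377896601199
dp [0. 0. 0.] twist -0.003 cur yaw 93.81 tilt 0.01
```

View pics/wrist_m.png

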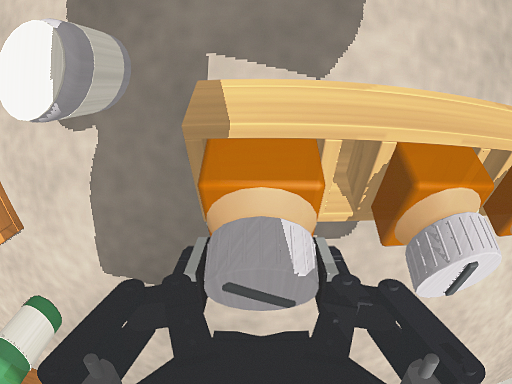

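View pics/scene_m.png

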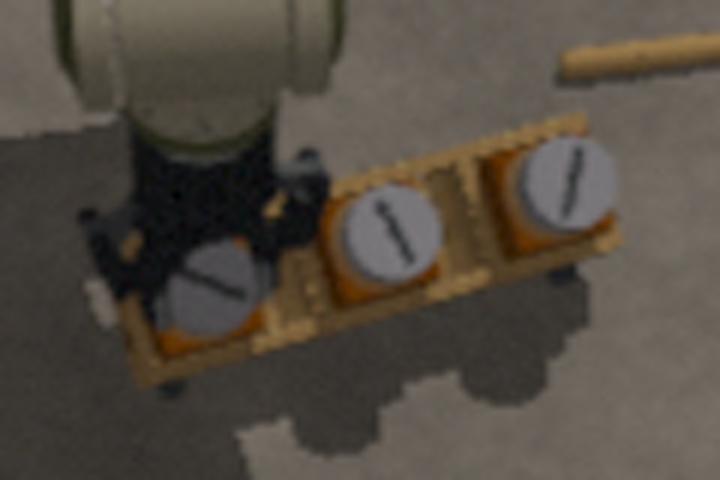

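Call:
drive_tool(gripper=[0, 0, 0, 0, 0, 0, 0, 0], dp=[[-0.025, 0, -0.043], [-0.05, 0, -0.087], [-0.1, 0, -0.173], [-0.15, 0, -0.26], [-0.2, 0, -0.346], [-0.2, 0, -0.45], [-0.2, 0, -0.6], [-0.2, 0, -0.6]], twist=[0, 0, 0, 0, 0, 0, 0, 0])

```text
time_s: 21.15
eef_pos: [561.8, 29.7, 236.4]
ee_rot: [0.004, -0.034, 0.999, -0.001]
force: [0.4, 0.1, -2.6]
grip_width: 0.613
```

```bash
sed -i 's/im\[120:260,170:300\]/im[60:260,130:330]/;s/fx=4,fy=4/fx=3,fy=3/' look.py; python3 look.py n wrist side
```

```text
21.15 [561.77  29.73 236.38] F [ 0.4   0.15 -2.6 ] T [ 0.03 -0.06  0.01] 0.6130378903146604 j6 -1.7933262411010593
dp [0. 0. 0.] twist -0.003 cur yaw 93.85 tilt 0.44
```

View pics/wrist_n.png

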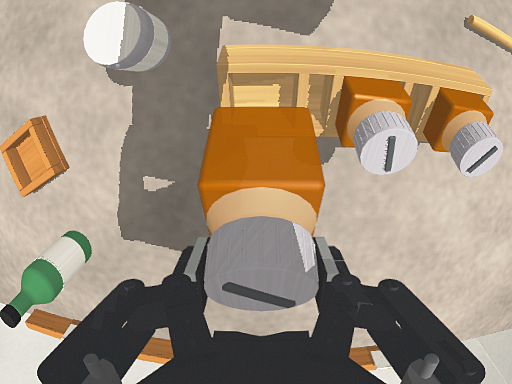

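View pics/side_n.png

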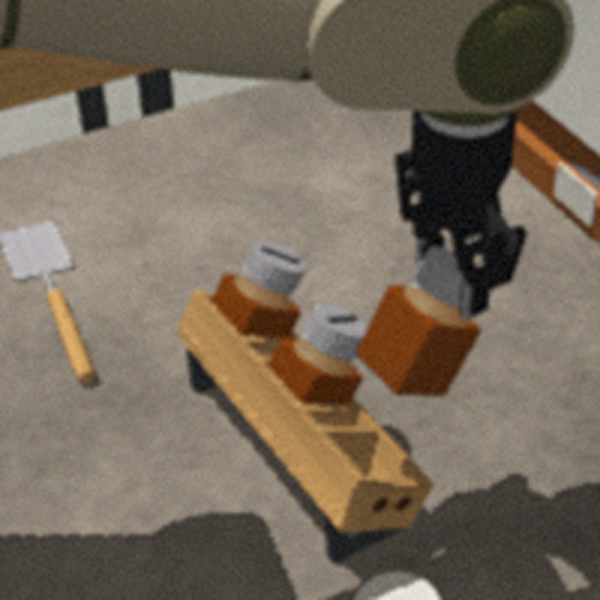

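Call:
drive_tool(gripper=[0, 0, 0, 0, 0, 0, 0, 0], dp=[[-0.15, 0, 0], [-0.3, 0, 0.05], [-0.3, 0, 0.2], [-0.3, 0, 0.4], [-0.3, 0, 0.55], [-0.3, 0, 0.65], [-0.3, 0, 0.7], [-0.3, 0, 0.7]], twist=[0, 0, 0, 0, 0, 0, 0, 0])

```text
time_s: 22.05
eef_pos: [618.9, 34.1, 90.3]
ee_rot: [-0.002, -0.034, 0.999, 0.0]
force: [-0.6, 0.0, -4.1]
grip_width: 0.609
```

```bash
python3 look.py o wrist side
```

```text
22.05 [618.9   34.08  90.26] F [-0.63  0.04 -4.09] T [ 0.01 -0.16 -0.03] 0.6090314215141197 j6 -1.7716607966989064
dp [0. 0. 0.] twist -0.003 cur yaw 93.85 tilt 0.22
```

View pics/wrist_o.png

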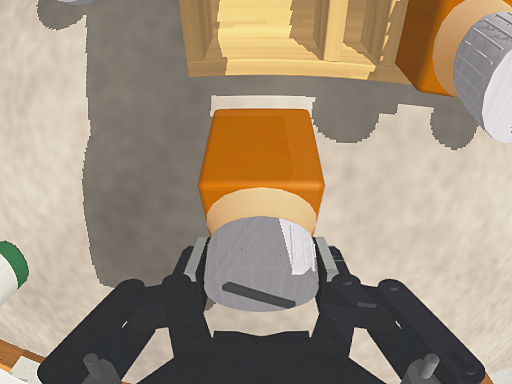

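View pics/side_o.png

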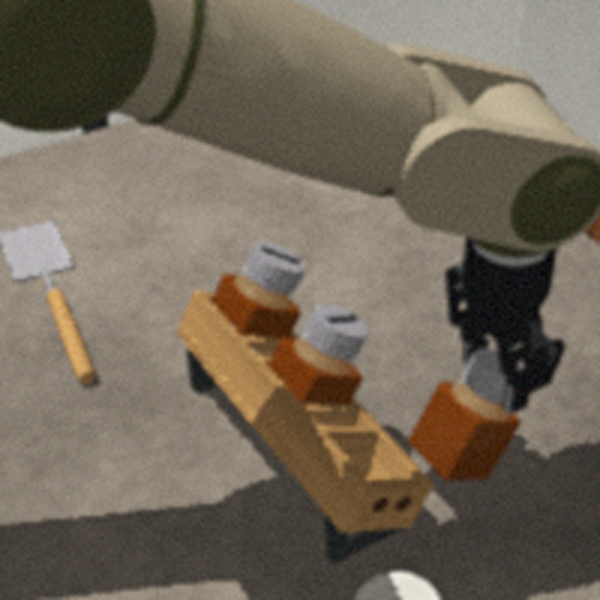

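```bash
python3 -c "
from h import *
s,c=pickle.load(open('wrist_o.pkl','rb'))
for z in (60,66): print(wplane(c,s,(260,78),z))
# jar left-bottom edge
print(wplane(c,s,(262,110),43),wplane(c,s,(262,110),48))
from rig import ctrl
print(ctrl.sense()['eef_pos'])"
```

```text
[527.56549512  28.44132975  60.        ]
[527.88834503  28.4726833   66.        ]
[547.15648965  31.00308687  43.        ] [546.89030489  30.96003094  48.        ]
[620.19649822  33.97512919  92.87453119]
```

Call:
drive_tool(gripper=[0, 0, 0, 0, 0, 0, 0, 0, 0, 0], dp=[[0.06, 0, -0.02], [0.1, 0, -0.02], [0.12, 0, -0.02], [0.14, 0, -0.02], [0.16, 0, -0.02], [0.18, 0, -0.02], [0.2, 0, -0.02], [0.22, 0, -0.02], [0.24, 0, -0.02], [0.24, 0, -0.02]], twist=[0, 0, 0, 0, 0, 0, 0, 0, 0, 0])

```text
time_s: 23.15
eef_pos: [571.7, 30.8, 96.4]
ee_rot: [0.0, -0.034, 0.999, -0.0]
force: [2.4, 0.6, -3.6]
grip_width: 0.606
```

```bash
python3 look.py p wrist side
```

```text
23.15 [571.7   30.77  96.41] F [ 2.37  0.61 -3.61] T [ 0.01 -0.64 -0.04] 0.6064195380171705 j6 -1.7888337127582061
dp [0. 0. 0.] twist -0.003 cur yaw 93.86 tilt 0.01
```

View pics/wrist_p.png

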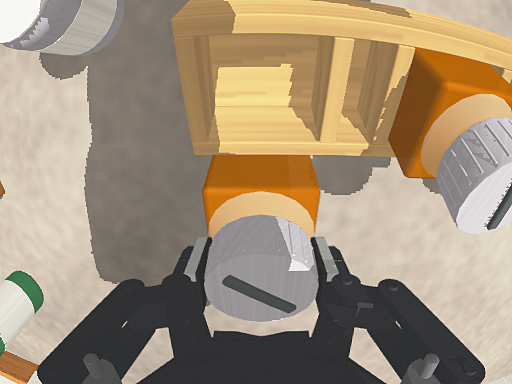

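View pics/side_p.png

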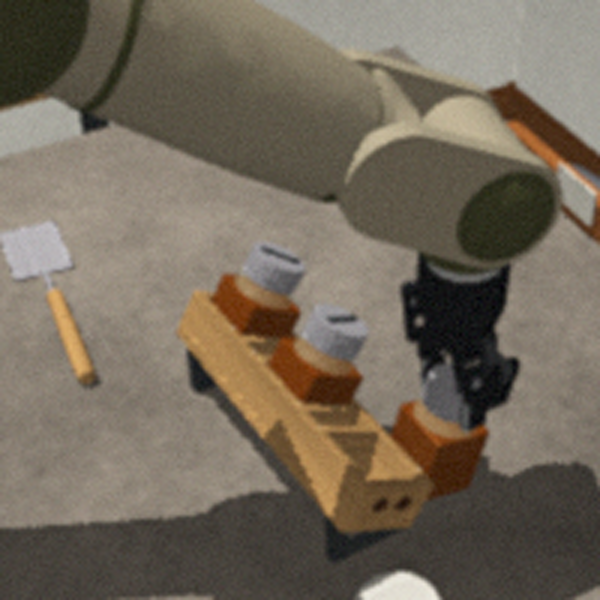

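Call:
drive_tool(gripper=[0, 0, 0, 0, 0, 0], dp=[[0.02, 0, 0], [0.04, 0, 0], [0.06, 0, 0], [0.07, 0, 0], [0.075, 0, 0], [0.075, 0, 0]], twist=[0, 0, 0, 0, 0, 0])

```text
time_s: 23.85
eef_pos: [557.1, 29.8, 96.5]
ee_rot: [0.0, -0.034, 0.999, -0.0]
force: [4.4, 0.7, -0.8]
grip_width: 0.614
```

```bash
python3 look.py q wrist side
```

```text
23.85 [557.06  29.76  96.48] F [ 4.37  0.65 -0.78] T [ 0.04 -0.86  0.06] 0.6137152328543344 j6 -1.7947118988061672
dp [0. 0. 0.] twist -0.003 cur yaw 93.85 tilt 0.02
```

View pics/wrist_q.png

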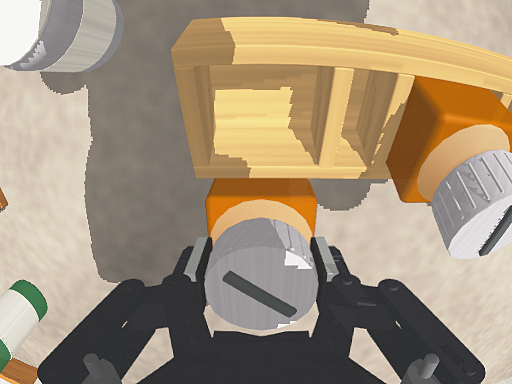

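View pics/side_q.png

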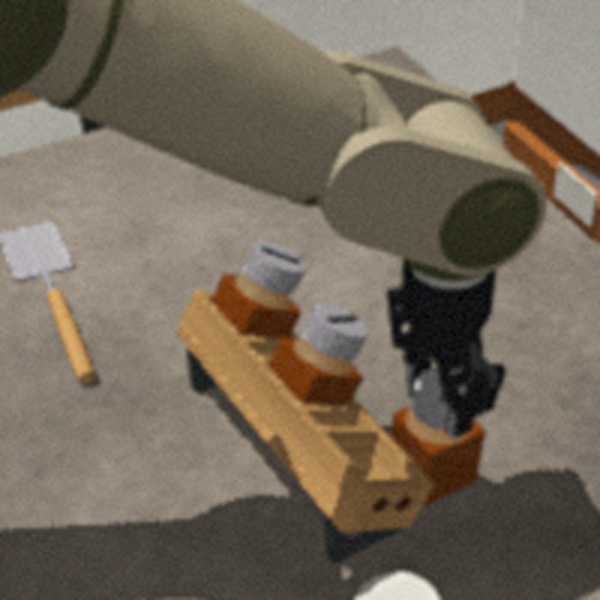

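Call:
drive_tool(gripper=[0, 0, 0, 0, 0], dp=[[0.01, 0, 0], [-0.06, 0, 0], [-0.12, 0, -0.15], [-0.12, 0, -0.35], [-0.12, 0, -0.5]], twist=[0, 0, 0, 0, 0])

```text
time_s: 24.45
eef_pos: [580.2, 31.5, 197.4]
ee_rot: [-0.001, -0.034, 0.999, 0.0]
force: [-0.6, 0.2, -5.0]
grip_width: 0.607
```

```bash
python3 look.py r; python3 -c "
from h import *
from rig import ctrl
go(ctrl.sense(),(573,-323,200),27)"
```

```text
24.45 [580.19  31.46 197.37] F [-0.56  0.23 -4.98] T [ 0.01  0.03 -0.02] 0.6069637103655112 j6 -1.785324800098365
dp [0. 0. 0.] twist -0.003 cur yaw 93.87 tilt 0.17
dp [ 0.155 -1.766 -0.013] twist 0.743 cur yaw 93.87 tilt 0.17
```

Call:
drive_tool(gripper=[0, 0, 0, 0, 0, 0, 0, 0, 0, 0], dp=[[0, -0.1, 0], [0, -0.25, 0], [0, -0.4, 0], [0.05, -0.55, 0], [0.05, -0.7, 0], [0.08, -0.8, 0], [0.08, -0.9, 0], [0.08, -0.95, 0], [0.08, -0.95, 0], [0.08, -0.95, 0]], twist=[0.08, 0.16, 0.24, 0.33, 0.42, 0.5, 0.58, 0.66, 0.74, 0.74])

```text
time_s: 25.45
eef_pos: [576.7, -159.2, 195.2]
ee_rot: [-0.002, 0.521, 0.853, -0.0]
force: [-0.6, 0.8, -2.9]
grip_width: 0.614
```

```bash
python3 look.py s; python3 -c "
from h import *
from rig import ctrl
go(ctrl.sense(),(573,-323,200),27)"
```

```text
25.45 [ 576.71 -159.17  195.2 ] F [-0.6   0.85 -2.86] T [ 0.07 -0.   -0.04] 0.6139759956635733 j6 -0.938816813119512
dp [0. 0. 0.] twist -0.744 cur yaw 27.16 tilt 0.24
dp [-0.72  -0.391 -0.025] twist 0.002 cur yaw 27.16 tilt 0.24
```

```bash
python3 look.py s2 wrist
```

```text
25.45 [ 576.71 -159.17  195.2 ] F [-0.6   0.85 -2.86] T [ 0.07 -0.   -0.04] 0.6139759956635733 j6 -0.938816813119512
dp [0. 0. 0.] twist -0.744 cur yaw 27.16 tilt 0.24
```

View pics/wrist_s2.png

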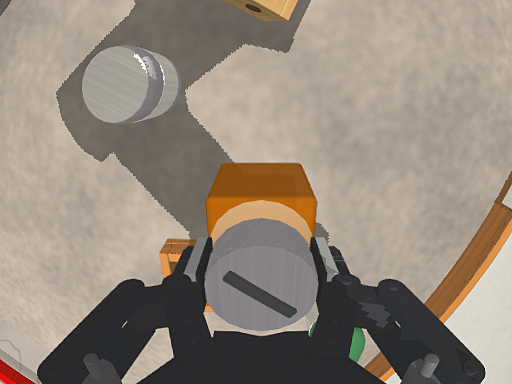

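Call:
drive_tool(gripper=[0, 0, 0, 0, 0, 0, 0, 0], dp=[[-0.15, -0.1, 0], [-0.35, -0.2, 0], [-0.5, -0.3, 0], [-0.65, -0.36, 0], [-0.72, -0.39, 0], [-0.72, -0.39, 0.15], [-0.72, -0.39, 0.3], [-0.72, -0.39, 0.3]], twist=[0, 0, 0, 0, 0, 0, 0, 0])

```text
time_s: 26.3
eef_pos: [572.4, -321.1, 131.4]
ee_rot: [-0.005, 0.519, 0.855, 0.001]
force: [-0.3, 0.3, -4.0]
grip_width: 0.611
```

```bash
python3 - <<'E'
from h import *
from rig import ctrl,cams
import cv2
np.set_printoptions(precision=2,suppress=True)
s=ctrl.sense();print(s["time_s"],s["eef_pos"],s["force"]);go(s,(573,-323,129),27)
a=cams.capture("scene");b=cams.capture("side");w=cams.capture("wrist")
for n,c in(("scene",a),("side",b),("wrist",w)):pickle.dump((s,c),open(n+"_t.pkl","wb"))
A=a["pixels"][200:300,100:200,::-1];B=b["pixels"][220:360,300:440,::-1]
cv2.imwrite("pics/t.png",cv2.hconcat([cv2.resize(A,(400,400),interpolation=cv2.INTER_CUBIC),cv2.resize(B,(400,400),interpolation=cv2.INTER_CUBIC)]))
cv2.imwrite("pics/tw.png",w["pixels"][:,:,::-1])
E
```

```text
26.3 [ 572.35 -321.15  131.42] [-0.28  0.31 -4.04]
dp [-0.01 -0.    0.01] twist 0.005 cur yaw 27.44 tilt 0.6
```

View pics/t.png

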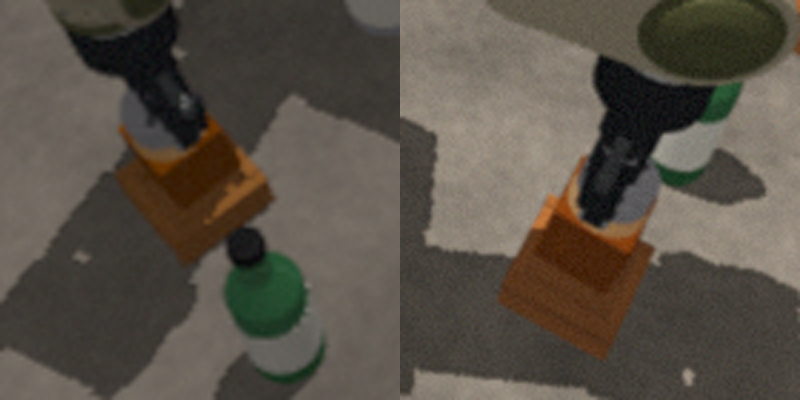

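View pics/tw.png

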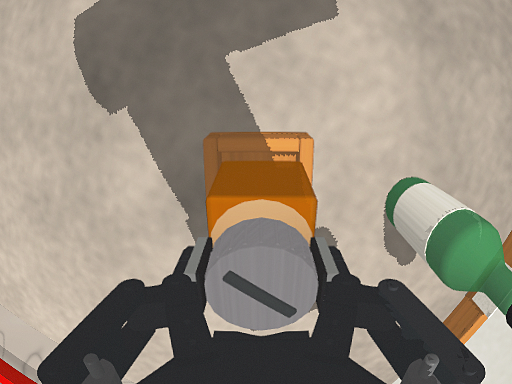

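```bash
python3 - <<'E'
from h import *
import cv2
np.set_printoptions(precision=2,suppress=True)
s,c=pickle.load(open("wrist_t.pkl","rb"))
Rw=q2R(s["ee_rot"])
# use nominal vertical
def tl(p,z):
    w=wplane(c,s,p,z); return Rw.T@(w-s["eef_pos"])
print("stand rim z40",tl((204,133),40),tl((313,133),40),"world",wplane(c,s,(204,133),40),wplane(c,s,(313,133),40))
bz=s["eef_pos"][2]+18.7+4.3-97;print("bottom z",bz)
print("jar bottom",tl((210,163),bz),tl((303,163),bz))
print("jar shoulder",tl((206,197),bz+70),tl((316,197),bz+70))
im=c["pixels"][115:215,190:330,::-1]
cv2.imwrite("pics/twz.png",cv2.resize(im,None,fx=5.5,fy=5.5,interpolation=cv2.INTER_CUBIC))
from rig import ctrl
s=ctrl.sense();print(s["eef_pos"])
E
```

```text
stand rim z40 [ 51.89 -45.68  92.11] [51.84 42.01 91.74] world [ 507.16 -295.54   40.  ] [ 585.01 -255.18   40.  ]
bottom z 57.41583633215424
jar bottom [ 31.08 -38.61  74.46] [31.08 32.09 74.17]
jar shoulder [ 29.09 -29.37   4.4 ] [29.17 29.69  4.15]
[ 574.9  -323.06  137.97]
```

View pics/twz.png

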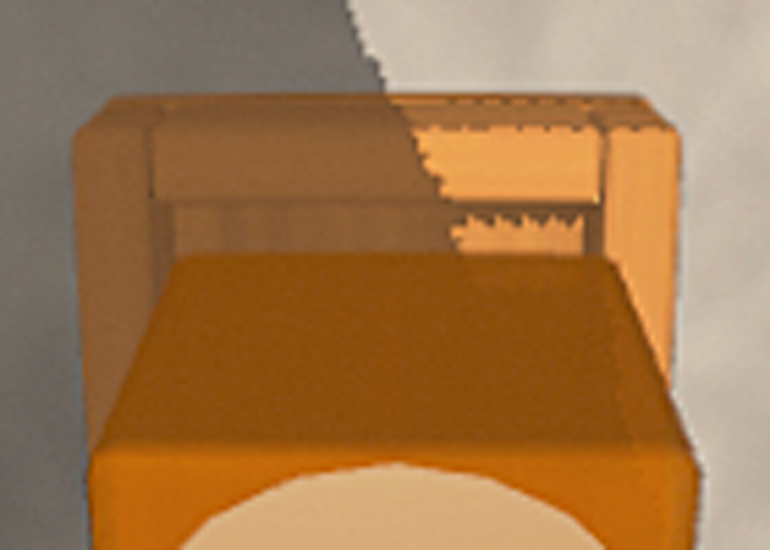

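```bash
python3 - <<'E'
from h import *
np.set_printoptions(precision=2,suppress=True)
from rig import ctrl
s0,c=pickle.load(open("wrist_t.pkl","rb"));s=ctrl.sense()
Rw=q2R(s["ee_rot"]);print(s["eef_pos"])
def tl(p,z):
    w=wplane(c,s,p,z); return Rw.T@(w-s["eef_pos"])
bz=s["eef_pos"][2]+18.7+4.3-97;print("bottom z",bz)
for n,p,z in[("out",(203.8,139),40),("out",(313.6,138.7),40),("in",(217.3,151.4),40),("in",(299.1,151.4),40),("jarb",(222.7,161.4),bz),("jarb",(301.8,161.8),bz),("sh",(207,198),bz+70),("sh",(317,198),bz+70)]:
    print(n,tl(p,z)[:2])
go(s,s["eef_pos"],27)
E
```

```text
[ 574.9  -323.06  137.97]
bottom z 63.97034443663111
out [ 46.09 -47.16]
out [46.25 43.79]
in [ 35.39 -36.14]
in [35.32 31.95]
jarb [ 32.36 -28.7 ]
jarb [32.05 31.11]
sh [ 28.69 -28.77]
sh [28.66 30.24]
dp [0. 0. 0.] twist 0.004 cur yaw 27.36 tilt 0.1
```

Call:
drive_tool(gripper=[0, 0, 0, 0, 0, 0, 0, 0], dp=[[-0.004, -0.015, 0], [-0.004, -0.015, 0.05], [-0.004, -0.015, 0.1], [-0.004, -0.015, 0.13], [-0.004, -0.015, 0.16], [-0.004, -0.015, 0.19], [-0.004, -0.015, 0.21], [-0.004, -0.015, 0.21]], twist=[0, 0, 0, 0, 0, 0, 0, 0])

```text
time_s: 27.25
eef_pos: [571.9, -324.9, 93.6]
ee_rot: [-0.001, 0.521, 0.854, 0.0]
force: [0.3, 0.1, -3.4]
grip_width: 0.612
```

```bash
python3 look.py u wrist
```

```text
27.25 [ 571.88 -324.92   93.61] F [ 0.34  0.09 -3.4 ] T [0.02 0.02 0.01] 0.6122878900990159 j6 -1.1701085342878055
dp [0. 0. 0.] twist -0.743 cur yaw 27.25 tilt 0.06
```

View pics/wrist_u.png

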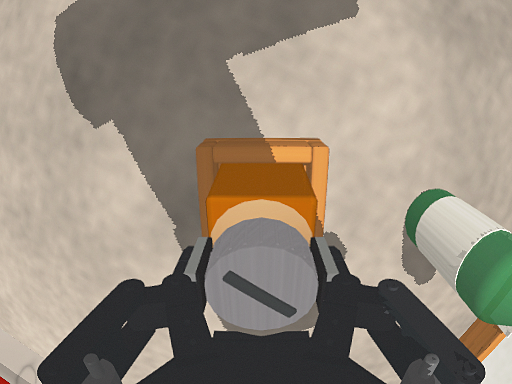

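Call:
drive_tool(gripper=[0, 0, 0, 0, 0], dp=[[0, 0, 0.015], [0, 0, 0.03], [0, 0, 0.04], [0, 0, 0.045], [0, 0, 0.045]], twist=[0, 0, 0, 0, 0])

```text
time_s: 27.8
eef_pos: [573.2, -325.8, 89.9]
ee_rot: [0.003, 0.52, 0.854, -0.001]
force: [-5.2, 5.8, 21.4]
grip_width: 0.61
```

```bash
python3 look.py v wrist
```

```text
27.8 [ 573.22 -325.84   89.94] F [-5.23  5.82 21.38] T [ 0.7   1.23 -0.01] 0.6103898956795255 j6 -1.1701339547645278
dp [0. 0. 0.] twist -0.742 cur yaw 27.28 tilt 0.33
```

View pics/wrist_v.png

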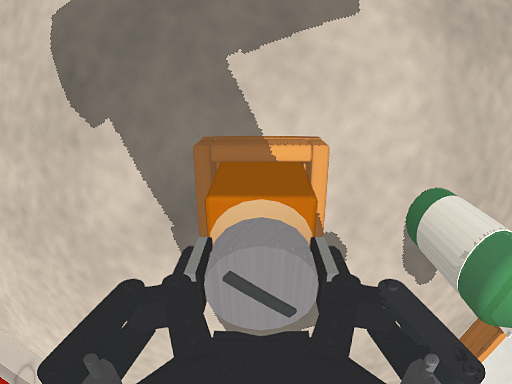

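Call:
drive_tool(gripper=[1, 1, 1, 1, 1, 1], dp=[[0, 0, 0.02], [0, 0, 0.02], [0, 0, 0.02], [0, 0, -0.15], [0, 0, -0.35], [0, 0, -0.5]], twist=[0, 0, 0, 0, 0, 0])

```text
time_s: 28.45
eef_pos: [572.3, -325.3, 187.8]
ee_rot: [0.001, 0.521, 0.854, -0.0]
force: [0.3, -0.6, -0.3]
grip_width: 1.0
```

Call:
drive_tool(gripper=[1, 1, 1, 1], dp=[[0.25, 0, 0], [0.5, 0, 0], [0.6, 0, 0], [0.6, 0, 0]], twist=[0, 0, 0, 0])

```text
time_s: 28.85
eef_pos: [516.5, -216.4, 186.0]
ee_rot: [0.0, 0.52, 0.854, 0.0]
force: [-0.2, -0.7, 0.5]
grip_width: 1.002
```

```bash
python3 - <<'E'
from h import *
from rig import ctrl,cams
import cv2
np.set_printoptions(precision=2,suppress=True)
s=ctrl.sense();print(s["time_s"],s["eef_pos"],s["force"])
a=cams.capture("scene");b=cams.capture("side");s=ctrl.sense();w=cams.capture("wrist")
for n,c in(("scene",a),("side",b),("wrist",w)):pickle.dump((s,c),open(n+"_w.pkl","wb"))
A=a["pixels"][200:300,100:200,::-1];B=b["pixels"][220:360,300:440,::-1]
cv2.imwrite("pics/w_st.png",cv2.hconcat([cv2.resize(A,(400,400),interpolation=cv2.INTER_CUBIC),cv2.resize(B,(400,400),interpolation=cv2.INTER_CUBIC)]))
A=a["pixels"][145:225,215:325,::-1];B=b["pixels"][120:250,180:290,::-1]
cv2.imwrite("pics/w_cr.png",cv2.hconcat([cv2.resize(A,(440,320),interpolation=cv2.INTER_CUBIC),cv2.resize(B,(271,320),interpolation=cv2.INTER_CUBIC)]))
cv2.imwrite("pics/w_wr.png",w["pixels"][:,:,::-1])
E
```

```text
28.85 [ 516.53 -216.36  185.98] [-0.23 -0.69  0.53]
```

View pics/w_st.png

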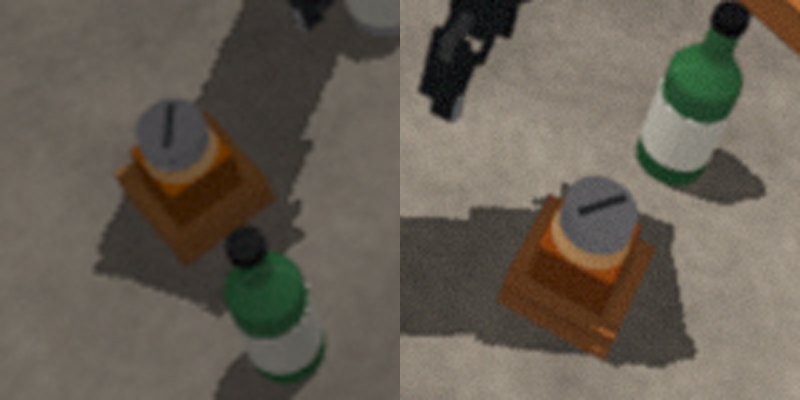

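View pics/w_cr.png

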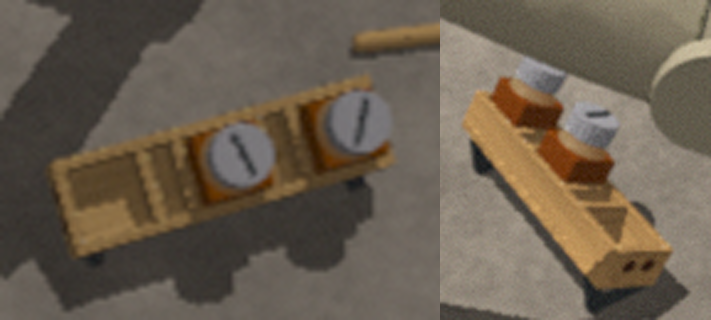

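View pics/w_wr.png

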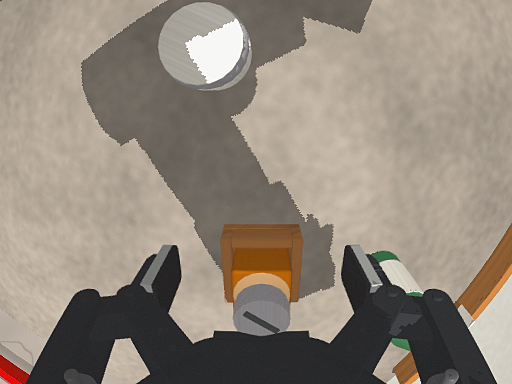

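```bash
python3 - <<'E'
from h import *
np.set_printoptions(precision=2,suppress=True)
a=load("scene_w.pkl");b=load("side_w.pkl")
print(tri(a,np.array((167.5,125))/4+[100,200],b,np.array((202,205.5))/2.857+[300,220]))
s,c=pickle.load(open("wrist_w.pkl","rb"))
print("wrist bar z122",wplane(c,s,(261.5,322),122))
P=[wplane(c,s,p,40) for p in [(222,232),(301,232)]];print(P)
E
```

```text
(array([ 572.26, -324.34,  123.01]), np.float64(1.6082189549516492))
wrist bar z122 [ 572.39 -323.67  122.  ]
[array([ 508.94, -294.57,   40.  ]), array([ 585.84, -254.99,   40.  ])]
```

```bash
python3 - <<'E'
from h import *
wbar('wrist_m.pkl',(222,287),(294,303),TOP['A'])
s,c=pickle.load(open("wrist_v.pkl","rb"))
p,q=[wplane(c,s,t,122) for t in((225,274),(295,315))]
v=q-p;Rw=q2R(s["ee_rot"]);t=Rw.T@v;print(np.linalg.norm(v),t, "ang in jar frame",np.degrees(np.arctan2(t[1],-t[0])))
a=load("scene0.pkl")
def ang(c,p,q,o):
    r=[]
    for t in(p,q):
        O,d=ray(c,t);r.append(O+d*((o-O)@ax)/(d@ax)-o)
    v=r[1]-r[0];return np.degrees(np.arctan2(v@by,v@bx))
f=lambda p:np.array(p)/6+[210,145]
print("A end",ang(a,f((180,270)),f((240,301)),TOP['A']),"C end",ang(a,f((577,150)),f((568,216)),TOP['C']))
E
```

```text
wrist_m.pkl len 39.1 ang 57.1 mid [-4.6  0.5  2.6]
42.2756408603912 [-25.87782948  33.4294239    0.20339411] ang in jar frame 52.25642551814188
A end 46.58049463747776 C end -25.737085080068162
```

```bash
python3 -c "
from rig import ctrl,job
s=ctrl.sense();print(s['time_s'],s['force']);print(job.finish_job())"
```

```text
29.0 [-0.52323958 -0.48082512 -0.36563396]
the job is handed in; nothing more can be done
None
```

I tightened the two loose caps and set one jar in the counter stand. The job was handed in at 29.0 s, and no verdict was reported.

- **Caps:** I tried all three. The caps at the +y and −y ends were loose, and I turned each about 55–60° (1 rad) clockwise, until one more full stroke did not move its bar. The middle cap did not move when tugged, so it was already tight.
- **Jar to the stand:** I pulled the −y jar out along its slope. I stood it upright by pushing its side against the crate's front edge, then lowered it into the pocket and let go.

**Last checks**
- **Placed jar:** its cap top is at about (572, −324, 123) mm, within about 1 mm of the pocket's axis. A fully seated jar would read 122 mm, so it is down to within the measuring error. I did not measure its final lean. A rough stand position from the last wrist picture came out about 9 mm off the others. I put that down to a coarse pixel reading and relied on the earlier close-up.
- **Its cap:** the bar read 57° before the carry and 52° after (one earlier scene-view reading gave 47°). That is within measuring error, and the change is towards tight.
- **Other jars:** the last pictures show the other two jars standing in the crate with their bars as I left them. The bottle stood in its place. I did not re-measure the can or the spatula, but the arm never came close to them.
- **Gripper:** it was open and clear of everything when I handed in, with force readings at about zero.

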